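Put the handheld radios back on charge

ROBOT

A 6-joint arm with a two-finger parallel gripper is mounted at the origin on the work surface. World frame = base frame: x ahead of the robot, y to its left, z up, the work surface at z = 0. Lengths are in m, angles in degrees, forces in N, time in s.
With the tool pointing down it reaches from about 0.375 to 0.9 m from the base axis. Payload 3.1 kg.
Tool frame: the origin (TCP) lies at the very end of the fingers, on their centre line; the grasp point (between the pads) lies 19 mm behind it (grip_point_offset is the distance from the TCP to the grasp point, in m); y points along the fingers, x is the direction in which the jaws open and shut, and the axes are right-handed (so a half turn about y gives the same grasp; the last joint's range is limited). The gripper opens to 87 mm and grips with 3 to 60 N. Pads are 19 mm wide; open, the fingers measure 117 mm over their backs; the gripper's body (75 mm by 190 mm) begins 51 mm behind the grasp point.
Start: joints at [-75.086, 30.224, 82.088, -0, 67.689, -10.227], TCP at [0.266, -0.566, 0.223] pointing down, gripper open.
Joint ranges: [-176.69, 176.69], [-43.24, 126.21], [12.49, 139.97], [-82, 262], [0, 151.66], [-163.58, 163.58]. Speed limits (degrees/s): [159.86, 159.86, 180, 180, 180, 180].

INTERFACE

Orientations are given as a 3x3 rotation matrix whose columns are the frame's x, y, z axes.
In Python, from rig import * gives the robot as it stands.
- The arm moves only by the tool send_rows, never from a script. Its argument "moves" is text: rows parted by semicolons, each of 5 numbers parted by spaces: the finger opening in mm, from 0 to 87, then the shift along the tool's x, y, z in mm, then the turn about the tool's y in degrees. In form: fingers dx dy dz yaw; .... A call has 1 to 20 rows; each row shifts and turns the commanded pose from where the row before left it, along the tool's axes as they then stand; what a row does not reach is not made up. A row lasts 1/12 s, in which the tool goes at most 41.7 mm and 7.16 degrees, less where a joint would pass 70% of its speed; a pose out of reach is approached as far as the arm can. A call is refused whole if a number of a shift passes 41.7 or a number of a turn 7.16, either way. A call with a gripper value outside its range is refused whole. The fingers move at their own pace and stop on an object; the grip force is fixed at half the most. Time passes only in rows, so rows that do not move let the fingers close. It gives the time, the measured TCP pose, the force and the opening at its end, in the units of the state.
- read_state(): the state, without advancing time (a new reading comes with each control period).
- capture(name): name is "side" or "top" or "wrist"; returns a dict with "image" (420x560x3 uint8, blue, green, red), "z_map" (420x560 float32, m along the optical axis (not along the pixel's ray), 0 where there is no reading), "mtx" (3x3 intrinsics, pixels), "distortion" ([k1, k2, p1, p2, k3] as OpenCV has them; the pictures are not rectified), "origin" and "rotation" of the camera in the world; the wrist camera has in their place "tool_from_camera" (4x4, takes a point from camera to tool coordinates, whose origin is the TCP and whose axes are the tool frame's). Camera axes: x right, y up, looking along -z (the intrinsics and any distortion apply to the point x, -y, -z); pixel columns grow to the right and rows downward; lengths in m; the calibration is good to about 2 mm. A picture is of the moment at which its call begins: read the wrist's pose just before it.
- hand_in(): hands the job in, once; it reports no verdict.
Trained networks look in a picture, given as the dict that the camera call returned (one of the last four; its "shot" number tells which), for a name from the list of things; names that differ only in an ending like _2 or _b are one class to them, and where a whole thing is asked for, a point or a joint stands for the part that bears it (a point fixed in the world has none). Each returns a list of dicts, best first, with "p" (0 to 1); they miss things now and then, are a little off and sometimes report something else, mostly with a low value. They report only what shows in the picture. A call takes as long as a camera call. They do not tell look-alikes from the thing itself.
- search_frame(picture, name): "bbox" ([left, top, right, bottom] in pixels, round what is visible of it).
- masks_of(picture, name): "region" (420x560 bool, what is visible of it) and "bbox" ([left, top, right, bottom] in pixels, round what is visible of it).
- mark_of(picture, name): "pixel" ([row, column] in pixels: a listed point, or the origin of a listed thing).
The state is a dict: "time_s": time; "joint_positions": joint angles; "qvel": joint speeds; "tau": joint torques, N m; "position": TCP position; "tcp_rot": TCP orientation; "force": force on the tool from outside, world axes, zero at the start; "moment": the same for the moment, N m; "opening": opening from 0.0 (shut) to 1.0 (fully open).
Only numpy, scipy, OpenCV 4.12 (cv2) and the standard library are available. Lean on these libraries where they do the work, as an engineer would, in place of code of your own. Each camera call takes 0.05 s, during which the arm holds its last target. There are 200 camera calls.

TASK

Put the two handheld radios lying on the desk back into the charger, one by one: red radio in the red-rimmed pocket, cream radio in the cream-rimmed one, foot first with the speaker face towards the open front of the charger. Push each one down against the stiff contact carriage until it is fully home, then let go; leave the mug, stapler and calculator where they are.

Things in the scene. Friction and masses are not known exactly. Their poses are not given: they have to be found in the camera images.
- red_radio_mid (a point): Centre of the red radio's block body, 115 mm long (x), 54 mm wide (y), 38 mm thick (z), about 0.26 kg. x runs to the top (antenna) end, y across the width, z out of the front face (display, speaker slots). The plain foot is 57.5 mm from here towards -x. It starts lying on its back on the desk, face up, antenna pointing roughly away from the robot.
- red_radio_face (a point): Middle of the front face of the red radio, 19 mm along z from its centre; same axes.
- red_radio: The red radio; same axes; origin at the middle of its back face, 19 mm behind the centre. On its top end stand a black antenna (14 mm thick, 45 mm long, 15 mm off centre to +y) and a black knob (16 mm thick, 12 mm long, 13 mm off centre to -y).
- cream_radio_mid (a point): Centre of the cream radio's block body, 115 mm long (x), 54 mm wide (y), 38 mm thick (z), about 0.26 kg. x runs to the top (antenna) end, y across the width, z out of the front face (display, speaker slots). The plain foot is 57.5 mm from here towards -x. It starts lying on its back on the desk, face up, antenna pointing roughly away from the robot.
- cream_radio_face (a point): Middle of the front face of the cream radio, 19 mm along z from its centre; same axes.
- cream_radio: The cream radio; same axes; origin at the middle of its back face, 19 mm behind the centre. On its top end stand a black antenna (14 mm thick, 45 mm long, 15 mm off centre to +y) and a black knob (16 mm thick, 12 mm long, 13 mm off centre to -y).
- red_bay: The red-rimmed pocket (left, +y seen from the robot). Origin: centre of its floor, 40 mm above the desk, where the middle of the radio's foot belongs. z: pocket axis, up out of the mouth, leaning back 30 degrees from vertical; x: to the rear wall (away from the robot, downward), so -x is the open front, where the radio's face belongs; y: along the row.
- red_bay_mouth (a point): Middle of the red pocket's mouth, 34 mm along z above its floor; same axes. Inside 41 mm (x) by 57 mm (y); walls 6 mm thick, 34 mm high (rear 42 mm), topped by a flared rim about 7 mm high. A grey contact carriage starts 7 to 12 mm above the floor: a radio's weight does not move it, about 12 N pushes it down without spring-back to a hard stop level with the floor.
- cream_bay: The cream-rimmed pocket (right, -y seen from the robot). Origin: centre of its floor, 40 mm above the desk, where the middle of the radio's foot belongs. z: pocket axis, up out of the mouth, leaning back 30 degrees from vertical; x: to the rear wall (away from the robot, downward), so -x is the open front, where the radio's face belongs; y: along the row.
- cream_bay_mouth (a point): Middle of the cream pocket's mouth, 34 mm along z above its floor; same axes. Inside 41 mm (x) by 57 mm (y); walls 6 mm thick, 34 mm high (rear 42 mm), topped by a flared rim about 7 mm high. A grey contact carriage starts 7 to 12 mm above the floor: a radio's weight does not move it, about 12 N pushes it down without spring-back to a hard stop level with the floor.
- charger: Black twin radio charger fixed to the desk: base 150 mm (x) by 240 mm (y), 16 mm high, with two pockets 120 mm apart leaning back to +x. Origin at the desk, under its middle; its open front faces -x (towards the robot).
- mug: White mug, 76 mm across, 90 mm high, a bystander. Origin at the centre of its underside.
- stapler: Blue stapler, 130 x 36 x 56 mm, a bystander. Origin at the centre of its underside.
- calculator: Grey desk calculator, 120 x 85 x 18 mm, lying beyond the charger, a bystander. Origin at the centre of its underside.
There are look-alikes about, which are no part of the job. There is more than one size of the cream_radio; the job needs the largest.

How it is judged (in metres and radians):
At the end, for the whole second after the job is handed in: Each radio rests released in the pocket of its own colour: centre within 8 mm of the pocket axis in x and in y, long axis within 0.15 rad of it, face to the open front (-x of the pocket), foot at most 3 mm above the pocket floor (carriage pushed down) (x of red_radio_mid in the frame of red_bay between -0.008 and 0.008 m and y of red_radio_mid in the frame of red_bay between -0.008 and 0.008 m and z of red_radio_mid in the frame of red_bay between 0.05 and 0.0605 m and angle between the x axis of red_radio_mid and the z axis of red_bay, either way round below 0.15 rad and x of red_radio_face in the frame of red_bay below -0.01 m and linear speed of each of red_radio, cream_radio below 0.02 m/s and x of cream_radio_mid in the frame of cream_bay between -0.008 and 0.008 m and y of cream_radio_mid in the frame of cream_bay between -0.008 and 0.008 m and z of cream_radio_mid in the frame of cream_bay between 0.05 and 0.0605 m and angle between the x axis of cream_radio_mid and the z axis of cream_bay, either way round below 0.15 rad and x of cream_radio_face in the frame of cream_bay below -0.01 m); the robot touches nothing.
It fails at once if the white mug is pushed more than 30 mm (distance of mug from where it was at the start of the episode above 0.03 m).
It fails at once if the blue stapler is pushed more than 30 mm (distance of stapler from where it was at the start of the episode above 0.03 m).
It fails at once if the grey desk calculator is pushed more than 30 mm (distance of calculator from where it was at the start of the episode above 0.03 m).
It also fails if it takes over 58 s, if anything falls off the work surface, if the arm or the gripper's body presses on something with over 40 N, if the wrist force passes 120 N, or if a joint passes its speed limit or range.

## Working session

There is one attempt and no reset: what is moved stays moved. The work goes in short steps, Python scripts to look and compute and a tool call to move; the robot and the scene stay as the last step left them, time stands still between calls to the robot, and variables do not carry over. Pictures are saved under pics/ and viewed, about 8 in all and at most 12, crops included, and the job is handed in when it is done.

Besides the shell and the picture viewer there is one more tool, called after "Call:" as name(argument=value, ...) on one line, values as JSON. send_rows: Moves the arm, as the interface text tells. Its arguments: {"type":"object","properties":{"moves":{"type":"string"}},"required":["moves"]}

```bash
mkdir -p pics; ls
python3 - <<'E'
from rig import *
import cv2,pickle
s=read_state();print({k:s[k] for k in('time_s','position','tcp_rot','force','opening')})
out={}
for n in('top','side'):
    c=capture(n);cv2.imwrite(f'pics/{n}0.png',c['image']);out[n]=c
    print(n,c['origin'],c['rotation'],c['mtx'],c['distortion'])
    for t in('red_radio','cream_radio','charger','red_bay','cream_bay'):
        print(t,[(round(d['p'],2),[int(v) for v in d['bbox']]) for d in search_frame(c,t)])
pickle.dump(out,open('c0.pkl','wb'))
E
```

```text
pics
{'time_s': 0.0, 'position': array([ 0.26535763, -0.56505163,  0.22157077]), 'tcp_rot': array([[ 4.24842306e-01, -5.76393673e-04,  9.05267189e-01],
       [-9.05264831e-01,  2.09915279e-03,  4.24842535e-01],
       [-2.14517069e-03, -9.99997631e-01,  3.70019990e-04]]), 'force': array([-0.92871258, -0.07418776, -0.33569178]), 'opening': 0.9971418828400018}
top [ 0.4445402  -0.04918537  0.90548701] [[-3.33203503e-04  9.91563974e-01 -1.29617801e-01]
 [-9.99598857e-01  3.34049861e-03  2.81241302e-02]
 [ 2.83198624e-02  1.29575177e-01  9.91165102e-01]] [[388.48952019   0.         276.80807439]
 [  0.         388.48952019 209.6494595 ]
 [  0.           0.           1.        ]] [-0.02162462  0.          0.          0.          0.        ]
red_radio [(0.95, [103, 194, 141, 267])]
cream_radio [(0.83, [406, 230, 451, 251]), (0.73, [353, 214, 385, 286]), (0.72, [404, 285, 432, 336])]
charger [(0.66, [202, 165, 310, 241]), (0.21, [209, 182, 247, 216])]
red_bay [(0.96, [208, 184, 247, 221]), (0.36, [265, 174, 301, 213])]
cream_bay [(0.98, [265, 171, 299, 213])]
side [-0.055963    0.51336492  0.7754252 ] [[-0.69542009  0.44283835 -0.56593735]
 [-0.71834083 -0.44968432  0.53082056]
 [-0.01942545  0.77567919  0.63082838]] [[398.01092328   0.         283.23257027]
 [  0.         398.01092328 208.76956719]
 [  0.           0.           1.        ]] [-0.11986658  0.          0.          0.          0.        ]
red_radio [(0.93, [158, 289, 225, 331]), (0.36, [221, 194, 316, 268])]
cream_radio [(0.55, [333, 198, 346, 210]), (0.54, [413, 202, 432, 226])]
charger [(0.79, [219, 196, 316, 271])]
red_bay [(0.7, [140, 235, 178, 271]), (0.61, [239, 216, 272, 248])]
cream_bay [(0.58, [268, 195, 297, 222])]
```

View pics/top0.png

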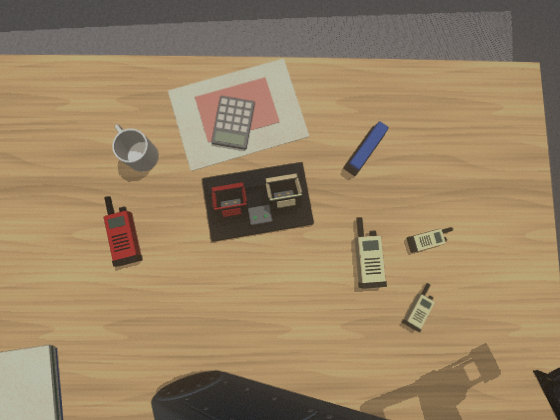

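View pics/side0.png

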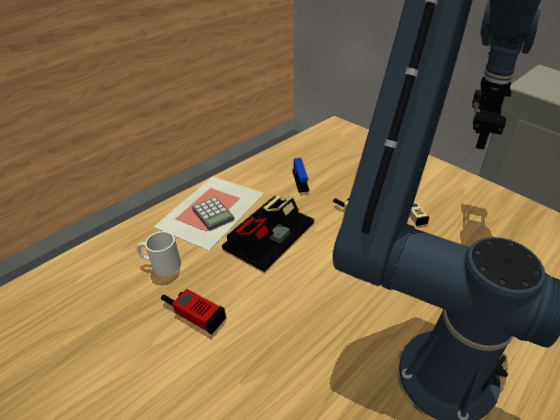

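The red radio is at (122,236), the only red one. There are three cream candidates: (371,255) is the largest, and (430,240) and (419,310) are smaller look-alikes, so I'm taking (371,255). Next I measure it in metres and check it in a close crop.

```bash
cat > h.py <<'E'
from rig import *
import numpy as np, cv2
def cloud(c, R=None, o=None):
    h,w=c['z_map'].shape; u,v=np.meshgrid(np.arange(w),np.arange(h))
    p=cv2.undistortPoints(np.stack([u,v],-1).reshape(-1,1,2).astype(float),c['mtx'],c['distortion']).reshape(h,w,2)
    z=c['z_map'][...,None]; P=np.concatenate([p[...,:1]*z,-p[...,1:]*z,-z],-1)
    R=c['rotation'] if R is None else R; o=c['origin'] if o is None else o
    P=P@np.asarray(R).T+o; P[c['z_map']==0]=np.nan
    return P
def wrist():
    s=read_state(); c=capture('wrist'); T=np.asarray(c['tool_from_camera'])
    R=s['tcp_rot']@T[:3,:3]; o=s['tcp_rot']@T[:3,3]+s['position']
    return s,c,cloud(c,R,o)
def rect(P):
    (c,wh,a)=cv2.minAreaRect(P[:,:2].astype(np.float32)*1000); return np.round(c,1),np.round(wh,1),round(a,1)
E
python3 - <<'E'
from h import *
c=capture('top');P=cloud(c)
for n in('red_radio','cream_radio'):
    for m in masks_of(c,n):
        q=P[m['region']]; q=q[np.isfinite(q[:,0])]; zt=np.percentile(q[:,2],60)
        f=q[np.abs(q[:,2]-zt)<.005]; 
        print(n,round(m['p'],2),[int(v) for v in m['bbox']],'ztop',round(zt,4),'face',rect(f),'all',rect(q))
for n in('red_radio_mid','red_radio_face','cream_radio_face','red_bay_mouth','cream_bay_mouth','red_bay','cream_bay','charger'):
    for d in mark_of(c,n):
        r,k=d['pixel'];print(n,round(d['p'],2),np.round(d['pixel'],1),np.round(P[int(round(r)),int(round(k))],4))
hsv=cv2.cvtColor(c['image'],cv2.COLOR_BGR2HSV)
# charger points higher than 10mm
x=P[...,0];y=P[...,1]
g=P[160:245,200:316].reshape(-1,3)
base=g[(g[:,2]>.010)&(g[:,2]<.021)];print('base',rect(base),len(base))
hi=g[g[:,2]>.06];print(np.round(np.nanpercentile(hi,[0,50,100],axis=0),3))
im=c['image'];cv2.imwrite('pics/crop1.png',np.hstack([cv2.resize(im[150:250,195:325],None,fx=3.8,fy=3.8,interpolation=2),cv2.resize(im[205:345,340:460],(326,380),interpolation=2)])[:, :800])
for n in('mug','stapler','calculator'):
    for m in masks_of(c,n)[:1]:
        q=P[m['region']];print(n,np.round(np.nanmean(q,axis=0),3),np.round(np.nanmax(q[:,2]),3))
E
```

```text
red_radio 0.9 [103, 196, 143, 266] ztop 0.0366 face (array([495.1, 274.8]), array([116.1,  55.9]), 14.5) all (array([514.2, 287.6]), array([160.9,  71.6]), 15.0)
red_radio 0.23 [113, 121, 156, 170] ztop 0.0591 face (array([693.2, 253.1]), array([94.1, 72.3]), 67.2) all (array([702.9, 264.4]), array([124.2,  76. ]), 60.3)
cream_radio 0.89 [402, 229, 453, 251] ztop 0.0243 face (array([ 491.5, -422.7]), array([36.3, 83.1]), 14.7) all (array([ 494.2, -434.4]), array([ 38.3, 108.1]), 13.1)
cream_radio 0.87 [403, 284, 432, 336] ztop 0.024 face (array([ 337.7, -402.6]), array([ 40.9, 101.5]), 59.3) all (array([ 336.3, -409.2]), array([ 51.3, 108.4]), 57.6)
cream_radio 0.71 [352, 218, 385, 286] ztop 0.0369 face (array([ 442.7, -285.7]), array([115.5,  55. ]), 3.8) all (array([ 462.9, -289.6]), array([164.3,  66.4]), 3.8)
red_radio_mid 0.9 [238.3 121.4] [0.4936 0.272  0.0362]
red_radio_face 0.81 [238.  117.8] [0.4936 0.2785 0.0366]
cream_radio_face 0.89 [258.  371.8] [ 0.4497 -0.2873  0.0356]
cream_radio_face 0.75 [314.9 419.7] [ 0.3222 -0.3964  0.0217]
cream_radio_face 0.72 [241.4 429.8] [ 0.4881 -0.4246  0.0284]
cream_radio_face 0.42 [261.1 368.3] [ 0.443  -0.2778  0.0368]
red_bay_mouth 0.88 [198.  228.9] [0.5843 0.0341 0.0371]
red_bay_mouth 0.43 [200.  260.4] [ 0.5836 -0.0355  0.0141]
cream_bay_mouth 0.83 [191.4 281.6] [ 0.6007 -0.0856  0.038 ]
red_bay 0.67 [205.9 229.3] [0.5591 0.0291 0.0867]
red_bay 0.65 [199.6 280.9] [ 0.5737 -0.0817  0.0785]
cream_bay 0.55 [199.1 281.1] [ 0.5754 -0.0816  0.0817]
charger 0.74 [202.1 256.8] [ 0.5787 -0.0286  0.0151]
charger 0.71 [239.1 123.1] [0.4915 0.2684 0.0338]
base (array([582.8, -28.3]), array([150.2, 240.3]), 9.9) 2767
[[ 0.538 -0.124  0.06 ]
 [ 0.578 -0.005  0.069]
 [ 0.636  0.071  0.091]]
mug [0.694 0.248 0.047] 0.093
stapler [ 0.7   -0.277  0.044] 0.059
calculator [0.771 0.031 0.015] 0.022
```

View pics/crop1.png

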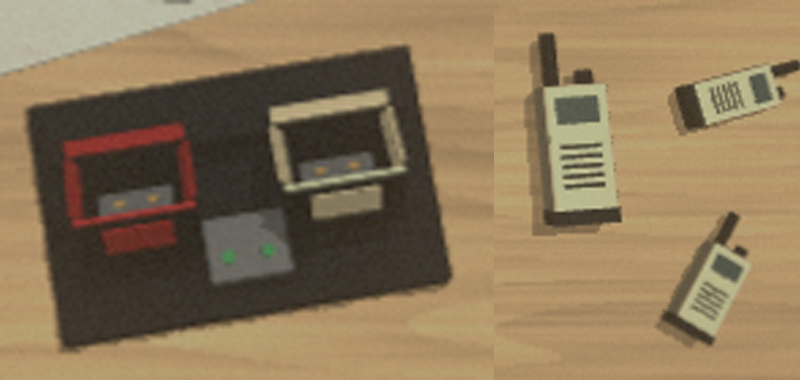

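The crop confirms it: the cream radio on the left measures 115x55 mm, against about 83-100 mm for the look-alikes. The charger has two four-sided rims, red on the left and cream on the right. I'll go above the cream radio's top end.

Call:
send_rows(moves="87 0 0 0 7.1; 87 0 0 0 7.1; 87 0 0 0 7.1; 87 -26.7 10 23.8 0; 87 -26.7 10 23.8 0; 87 -26.7 10 23.8 0; 87 -26.7 10 23.8 0; 87 -26.7 10 23.8 0; 87 -26.7 10 23.8 0; 87 -26.7 10 23.8 0; 87 -26.7 10 23.8 0; 87 -26.7 10 23.8 0; 87 -26.7 10 23.8 0; 87 0 0 0 0; 87 0 0 0 0")

```text
time_s: 2.55
position: [0.4858, -0.2814, 0.122]
tcp_rot: [[0.071, -0.001, 0.997], [-0.997, 0.001, 0.071], [-0.001, -1.0, -0.001]]
force: [-0.1, -0.3, 0.5]
opening: 1.001
```

```bash
cat >> h.py <<'E'
def goto(xy,z,yaw=None):
    """shift in mm along tool axes after turning so that tool z (forward) has heading yaw (deg)"""
    s=read_state(); R=s['tcp_rot']; cur=np.degrees(np.arctan2(R[1,2],R[0,2]))
    yaw=cur if yaw is None else yaw
    a=np.radians(yaw); d=np.array([*xy,z])-s['position']
    tx=np.array([np.sin(a),-np.cos(a),0]); tz=np.array([np.cos(a),np.sin(a),0])
    print('t',round(s['time_s'],2),'pos',np.round(s['position'],4),'yaw',round(cur,2),'F',np.round(s['force'],1),'op',round(s['opening']*87,1),
      '-> turn',round(cur-yaw,2),'dx dy dz',np.round([d@tx*1000,-d[2]*1000,d@tz*1000],1))
E
python3 - <<'E'
from h import *
goto((.4846,-.2829),.10,3.8)
c=capture('top');P=cloud(c)
m=(P[...,2]>.03)&(P[...,0]>.5)&(P[...,0]<.7)&(P[...,1]<.12)&(P[...,1]>-.18)
hsv=cv2.cvtColor(c['image'],cv2.COLOR_BGR2HSV).astype(int)
a=np.radians(9.9);o=np.array([.5828,-.0283])
q=P[m]; X=(q[:,:2]-o)@np.array([[np.cos(a),-np.sin(a)],[np.sin(a),np.cos(a)]])
hs=hsv[m]
print('arm max z there',q[:,2].max())
b=(P[...,2]>.008)&(P[...,2]<.021)&(P[...,0]>.45)&(P[...,0]<.7)&(P[...,1]<.12)&(P[...,1]>-.18)
print('base',rect(P[b]))
for n,sel in(('red',X[:,1]>0),('cream',X[:,1]<0)):
    A=np.c_[X[sel],q[sel,2]]*1000; A=A[A[:,2]<100]
    top=A[A[:,2]>62]
    print(n,'y range',np.percentile(top[:,1],[1,99]).round(1))
    # bay frame coords about assumed origin x0=0
    u=A[:,0]*np.cos(np.pi/6)-(A[:,2]-40)*.5; w=A[:,0]*.5+(A[:,2]-40)*np.cos(np.pi/6)
    t=w>30
    print(' u(rear-front) pct',np.percentile(u[t],[1,5,50,95,99]).round(1),'w',np.percentile(w,[50,95,99]).round(1))
    print(' front rim u for w 32-43:',np.percentile(u[(w>32)&(w<43)],[1,5,10,50,90]).round(1))
s,c,P=wrist();cv2.imwrite('pics/w1.png',c['image'])
q=P[(P[...,2]>.03)&(P[...,2]<.045)&(abs(P[...,1]+.286)<.05)&(P[...,0]<.56)]
if len(q)>50: print(rect(q))
E
```

```text
t 2.55 pos [ 0.4858 -0.2814  0.122 ] yaw 4.08 F [-0.1 -0.3  0.5] op 87.1 -> turn 0.28 dx dy dz [ 1.4 22.  -1.3]
arm max z there 0.09060612490257569
base (array([582.9, -28.2]), array([150.2, 240.3]), 9.8)
red y range [24.6 94.9]
 u(rear-front) pct [-36.2 -34.2  34.   48.6  50.9] w [24.4 39.  42.6]
 front rim u for w 32-43: [-36.4 -34.7 -21.1  35.6  47.4]
cream y range [-95.2 -24.7]
 u(rear-front) pct [-36.7 -34.5  33.2  48.3  50.9] w [24.7 38.8 42.2]
 front rim u for w 32-43: [-36.9 -34.9 -20.7  33.9  47.1]
(array([ 443.7, -284.8]), array([114.1,  54.7]), 4.0)
```

Call:
send_rows(moves="87 0 30 0 0.2; 87 0 30 0 0; 87 0.3 30 0 0; 87 0 16 0 0; 87 0 10 0 0; 87 0 0 0 0; 40 0 0 0 0; 40 0 0 0 0; 40 0 0 0 0; 40 0 0 0 0; 40 0 0 0 0; 40 0 0 0 0; 40 0 0 0 0")

```text
time_s: 3.73
position: [0.4855, -0.2838, 0.0072]
tcp_rot: [[0.064, 0.001, 0.998], [-0.998, -0.001, 0.064], [0.001, -1.0, 0.001]]
force: [-0.1, -0.6, 4.1]
opening: 0.619
```

Run:
```python
from h import *
goto((.4856,-.2819),.006)
c=capture('top');P=cloud(c)
a=np.radians(9.8);o=np.array([.5829,-.0282])
X=(P[...,:2]-o)@np.array([[np.cos(a),-np.sin(a)],[np.sin(a),np.cos(a)]])
for n,y in(('red',.06),('cream',-.06)):
    m=(abs(X[...,1]-y)<.018)&(abs(X[...,0])<.08)
    x=X[m][:,0]*1000;z=P[m][:,2]*1000
    print(n,[(b,z[(x>=b)&(x<b+4)].round(0).astype(int)[::3].tolist()) for b in range(-64,76,4)])
```

```text
t 3.73 pos [ 0.4855 -0.2838  0.0072] yaw 3.64 F [-0.1 -0.6  4.1] op 53.8 -> turn 0.0 dx dy dz [-1.9  1.2  0.2]
red [(-64, [15, 15, 12, 16, 16, 15, 15, 14, 15]), (-60, [15, 17, 17, 15, 16, 16, 11, 16, 17, 14]), (-56, [13, 15, 14, 18, 16, 15, 15, 15, 13]), (-52, [16, 16, 16, 13, 17, 14, 16, 16, 14, 13]), (-48, [16, 17, 13, 15, 15, 17, 13, 17, 13]), (-44, [15, 18, 15, 13, 14, 15, 14, 14, 16]), (-40, [46, 46, 16, 15, 13, 15, 16, 16, 15, 13, 15, 14]), (-36, [54, 52, 55, 54, 51, 52, 52, 47, 53, 50, 48, 46, 15, 49, 46, 14, 15, 15, 17]), (-32, [65, 61, 64, 59, 57, 63, 61, 55, 56, 60, 57, 56, 53, 55]), (-28, [73, 69, 71, 68, 67, 65, 72, 72, 67, 66, 64, 66, 66, 64]), (-24, [77, 76, 79, 79, 76, 72, 74, 77, 76, 72, 69, 72]), (-20, [83, 80, 81, 79, 78, 76, 80, 78, 76, 77, 77]), (-16, [88, 87, 86, 89, 87, 87, 83, 82, 86, 89, 81, 83, 81, 80]), (-12, [86]), (-8, [48, 46, 48, 48]), (-4, [44, 42, 44, 45, 46, 43, 46, 47, 47]), (0, [43, 43, 45, 43, 44, 44, 44, 45, 43]), (4, [38, 41, 43, 40, 40, 41, 43, 40]), (8, [37, 36, 32, 33, 33, 34, 31, 32, 31]), (12, [42, 42, 42, 37, 36, 45, 39, 40, 39, 36, 40, 39,
[... 1250 characters left out ...]
 32, 37, 33, 32]), (12, [44, 44, 41, 37, 43, 40, 38, 36, 41, 38, 38, 33, 32]), (16, [49, 49, 47, 46, 50, 47, 46, 43, 45, 47, 44, 43, 41]), (20, [57, 53, 54, 53, 52, 51, 55, 53, 52, 46, 53, 47]), (24, [65, 63, 59, 56, 63, 63, 61, 59, 57, 59, 59, 56, 57, 57]), (28, [66, 66, 67, 68, 64, 64, 62, 62, 65, 62, 63]), (32, [70, 68, 66, 67, 68, 68, 65, 66, 67, 68, 67]), (36, [69, 71, 68, 67, 70]), (40, [52, 49, 51, 52, 47]), (44, [47, 48, 49, 49, 48, 49, 48, 47, 48, 46]), (48, [48, 47, 46, 49, 46, 47, 50, 49, 48, 47]), (52, [49, 48, 50, 48, 46, 50, 49, 46, 48]), (56, [51, 45, 49, 47, 47, 46, 49, 47, 50, 49, 47]), (60, [49, 46, 47, 47, 48]), (64, []), (68, [17, 15, 14]), (72, [12, 14, 15, 15, 11, 13])]
```

The cream radio is gripped at 53.8 mm. From the depth profile, the bay floor centre sits 10 mm behind the charger's centre. The tool can only turn about vertical, so the radio has to pivot in the grip. I'll raise its top end on an arc about the foot.

Call:
send_rows(moves="40 0 -8.6 -2.6 0; 40 0 -8.4 -3.3 0; 40 0 -8 -4 0; 40 0 -7.7 -4.7 0; 40 0 -7.2 -5.3 0; 40 0 -6.8 -6 0; 40 0 0 0 0; 40 0 0 0 0")

```text
time_s: 4.45
position: [0.459, -0.2856, 0.0539]
tcp_rot: [[0.063, 0.001, 0.998], [-0.998, -0.001, 0.063], [0.001, -1.0, 0.001]]
force: [0.4, -0.2, -2.7]
opening: 0.616
```

```bash
cat >> h.py <<'E'
def tilt(c,P,name,save=None):
    """tilt of the face plane from the flat, from one view (SVD of visible body points facing up)"""
    from scipy.spatial.transform import Rotation
    ms=[m for m in masks_of(c,name)]
    for m in ms[:3]:
        q=P[m['region']];q=q[np.isfinite(q[:,0])]
        print(name,round(m['p'],2),[int(v) for v in m['bbox']],'zrange',np.percentile(q[:,2],[2,98]).round(3),'xy',np.median(q,axis=0).round(3),end=' ')
        best=None;rng=np.random.default_rng(0)
        for _ in range(300):
            a,b,d=q[rng.choice(len(q),3,False)];n=np.cross(b-a,d-a)
            if np.linalg.norm(n)<1e-6: continue
            n/=np.linalg.norm(n);k=abs((q-a)@n)<.0025
            if best is None or k.sum()>best.sum():best=k
        f=q[best];n=np.linalg.svd(f-f.mean(0))[2][2];n*=np.sign(n[2])
        print('plane n',n.round(3),'tilt',np.degrees(np.arccos(n[2])).round(1),'az',np.degrees(np.arctan2(n[1],n[0])).round(1),'cen',f.mean(0).round(4),'N',len(f),len(q))
E
python3 - <<'E'
from h import *
goto((.4596,-.2838),.0537)
c=capture('top');tilt(c,cloud(c),'cream_radio')
s,c,P=wrist();tilt(c,P,'cream_radio');cv2.imwrite('pics/w2.png',c['image'])
E
```

```text
t 4.45 pos [ 0.459  -0.2856  0.0539] yaw 3.59 F [ 0.4 -0.2 -2.7] op 53.6 -> turn 0.0 dx dy dz [-1.8  0.2  0.7]
cream_radio 0.79 [412, 159, 559, 230] zrange [0.001 0.028] xy [ 0.495 -0.418  0.026] plane n [0.01  0.004 1.   ] tilt 0.6 az 23.7 cen [ 0.4928 -0.4191  0.0263] N 5364 7160
cream_radio 0.64 [229, 147, 339, 302] zrange [0.058 0.086] xy [ 0.474 -0.277  0.076] plane n [0.24  0.017 0.971] tilt 13.9 az 4.1 cen [ 0.4662 -0.2803  0.081 ] N 4020 7958
```

View pics/w2.png

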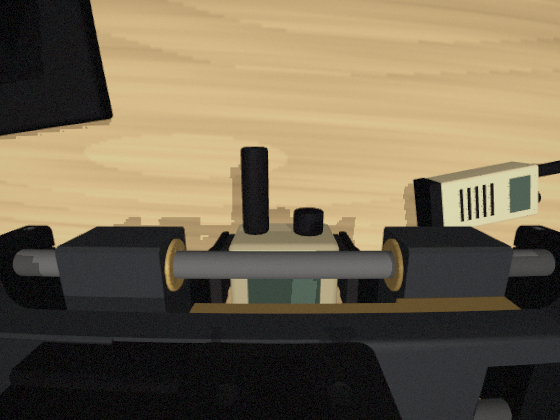

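```bash
cat >> h.py <<'E'
def prof(P,o,yaw,half=.02,lo=-130,hi=110,zmin=.004,zmax=.2,ymid=0):
    a=np.radians(yaw);X=(P[...,:2]-o)@np.array([[np.cos(a),-np.sin(a)],[np.sin(a),np.cos(a)]])
    for b in range(lo,hi,6):
        k=(X[...,0]*1000>=b)&(X[...,0]*1000<b+6)&(abs(X[...,1]-ymid)<half)&(P[...,2]>zmin)&(P[...,2]<zmax)
        if k.sum()>2: print((b,np.percentile(P[...,2][k]*1000,[10,50,90]).round(0).astype(int).tolist()),end=' ')
    print()
E
python3 - <<'E'
from h import *
s,c,P=wrist();prof(P,s['position'][:2],3.6)
for n in('top','side'):
    c=capture(n);prof(cloud(c),s['position'][:2],3.6)
cv2.imwrite('pics/s2.png',cv2.resize(c['image'][150:300,280:480],(800,600)))
E
```

```text
(-22, [84, 85, 86]) (-16, [85, 85, 86]) (-10, [85, 85, 86]) (-4, [85, 86, 86]) (8, [83, 84, 85]) (14, [62, 73, 83]) (20, [151, 163, 172]) (26, [140, 142, 172]) (32, [72, 139, 140]) (38, [69, 72, 73]) (44, [69, 72, 73]) (50, [69, 72, 73]) (56, [67, 71, 73])
```

View pics/s2.png

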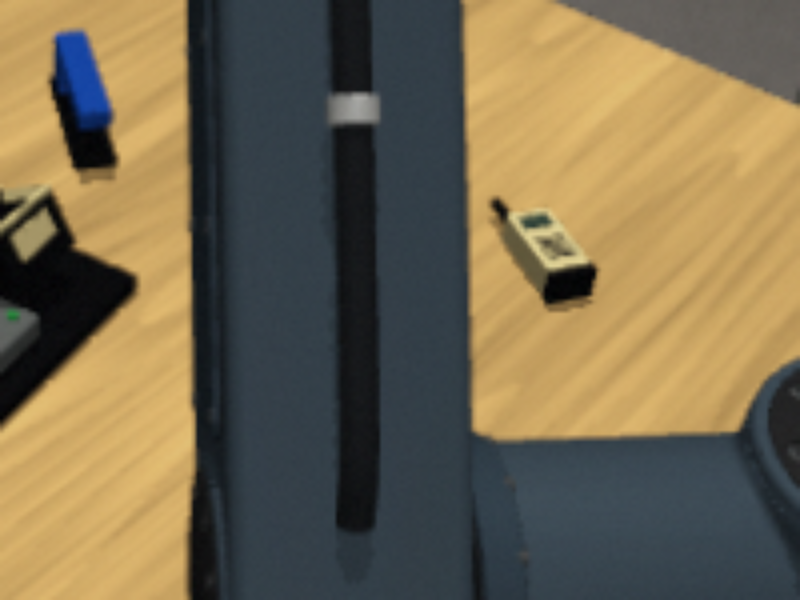

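The wrist profile shows the radio still level in the grip, face at z=85 mm everywhere, so the pads hold the torque. The side view is blocked by the arm. I'll lower it close to the desk and relax the finger command, so the foot can swing down while the top stays held.

Call:
send_rows(moves="40 0 15 0 0; 40 0 15 0 0; 53.4 0 0 0 0; 53.4 0 0 0 0; 53.4 0 0 0 0; 53.4 0 0 0 0")

```text
time_s: 5.3
position: [0.4598, -0.2857, 0.0239]
tcp_rot: [[0.064, 0.001, 0.998], [-0.998, -0.001, 0.064], [0.001, -1.0, 0.001]]
force: [-0.2, -0.4, -2.4]
opening: 0.615
```

Run:
```python
from h import *
s,c,P=wrist();goto(s['position'][:2],.024);prof(P,s['position'][:2],3.6,lo=-40,hi=20)
```

```text
t 5.35 pos [ 0.4598 -0.2858  0.024 ] yaw 3.64 F [ 0.5  0.4 -2. ] op 54.0 -> turn 0.0 dx dy dz [-0.  -0.  -0.1]
(-22, [55, 56, 57]) (-16, [55, 56, 57]) (-10, [55, 56, 57]) (-4, [56, 56, 57]) (8, [54, 55, 56]) (14, [33, 44, 54])
```

Call:
send_rows(moves="53.8 0 0 0 0; 53.8 0 0 0 0; 53.8 0 0 0 0; 53.8 0 0 0 0")

```text
time_s: 5.68
position: [0.4596, -0.2856, 0.0237]
tcp_rot: [[0.064, 0.001, 0.998], [-0.998, -0.001, 0.064], [0.001, -1.0, 0.001]]
force: [0.4, 0.8, -0.4]
opening: 0.617
```

Run:
```python
from h import *
s,c,P=wrist();goto(s['position'][:2],.024);prof(P,s['position'][:2],3.6,lo=-40,hi=20)
```

```text
t 5.73 pos [ 0.4596 -0.2856  0.0237] yaw 3.64 F [0.6 0.1 0.4] op 54.0 -> turn 0.0 dx dy dz [-0.  -0.3 -0. ]
(-22, [52, 53, 54]) (-16, [53, 54, 55]) (-10, [54, 55, 56]) (-4, [55, 56, 56]) (8, [44, 50, 55]) (14, [27, 43, 47])
```

Call:
send_rows(moves="54 0 0 0 0; 54 0 0 0 0; 54 0 0 0 0")

```text
time_s: 5.98
position: [0.4595, -0.2856, 0.0235]
tcp_rot: [[0.063, 0.0, 0.998], [-0.998, -0.0, 0.063], [0.001, -1.0, 0.0]]
force: [1.7, -0.2, 0.8]
opening: 0.618
```

Run:
```python
from h import *
s,c,P=wrist();goto(s['position'][:2],.024);prof(P,s['position'][:2],3.6,lo=-40,hi=20)
```

```text
t 6.03 pos [ 0.4595 -0.2856  0.0234] yaw 3.64 F [ 0.2 -0.3  0.4] op 54.0 -> turn 0.0 dx dy dz [ 0.  -0.6  0. ]
(-28, [38, 39, 40]) (-22, [38, 39, 40]) (-16, [38, 39, 40]) (2, [39, 40, 40]) (8, [38, 39, 40]) (14, [20, 37, 39])
```

A light finger command lets it pivot: at 53.8 mm it swung slowly down, and at 54 mm it dropped flat onto the desk. I'll regrip nearer the top end, then do the arc with a light grip.

Call:
send_rows(moves="62 0 0 0 0; 62 0 0 2 0; 62 0 10 2.5 0; 62 0 9 0 0; 40 0 0 0 0; 40 0 0 0 0; 40 0 0 0 0; 53.6 0 0 0 0; 53.6 0 0 0 0; 53.6 0 -8.8 -2.6 0; 53.6 0 -8.8 -3.1 0; 53.6 0 -8.2 -4 0; 53.6 0 -8.2 -4.6 0; 53.6 0 -7.3 -5.4 0; 53.6 0 -7.3 -5.9 0; 53.6 0 0 0 0")

```text
time_s: 7.37
position: [0.4373, -0.2869, 0.0545]
tcp_rot: [[0.063, 0.001, 0.998], [-0.998, -0.001, 0.063], [0.001, -1.0, 0.001]]
force: [-0.4, -0.2, -3.5]
opening: 0.618
```

Run:
```python
from h import *
s,c,P=wrist();goto(s['position'][:2],.0526);prof(P,s['position'][:2],3.6,lo=-40,hi=40)
```

```text
t 7.42 pos [ 0.4378 -0.287   0.054 ] yaw 3.59 F [ 1.5 -0.3 -2.9] op 53.4 -> turn 0.0 dx dy dz [-0.1  1.4 -0.5]
(-16, [90, 91, 92]) (-10, [90, 91, 92]) (-4, [90, 91, 92]) (8, [89, 90, 91]) (14, [69, 80, 89]) (20, [153, 165, 174]) (26, [140, 143, 174]) (32, [78, 140, 142]) (38, [75, 78, 79])
```

Call:
send_rows(moves="53.75 0 0 0 0; 53.75 0 0 0 0; 53.75 0 0 0 0; 53.75 0 0 0 0; 53.75 0 0 0 0")

```text
time_s: 7.83
position: [0.4382, -0.2865, 0.0525]
tcp_rot: [[0.064, -0.001, 0.998], [-0.998, 0.0, 0.064], [-0.0, -1.0, -0.001]]
force: [0.5, -0.3, -2.0]
opening: 0.617
```

Run:
```python
from h import *
s,c,P=wrist();goto(s['position'][:2],.0526);prof(P,s['position'][:2],3.6,lo=-40,hi=40)
```

```text
t 7.88 pos [ 0.4382 -0.2865  0.0526] yaw 3.66 F [-0.6 -0.3 -1.6] op 53.9 -> turn 0.0 dx dy dz [ 0. -0.  0.]
(-22, [80, 81, 82]) (-16, [82, 84, 85]) (-10, [86, 87, 88]) (-4, [88, 90, 90]) (8, [73, 78, 84]) (14, [63, 83, 87]) (20, [150, 163, 172]) (26, [140, 142, 172]) (32, [96, 138, 140]) (38, [96, 100, 101])
```

Call:
send_rows(moves="53.75 0 -6 -5 0; 53.75 0 -6 -6 0; 53.75 0 -5 -6 0; 53.75 0 -5 -6 0; 53.75 0 -3 -6 0; 53.75 0 0 0 0; 53.75 0 0 0 0")

```text
time_s: 8.47
position: [0.4089, -0.2887, 0.0783]
tcp_rot: [[0.063, 0.0, 0.998], [-0.998, -0.0, 0.063], [0.0, -1.0, 0.0]]
force: [0.1, -0.4, -2.7]
opening: 0.619
```

Run:
```python
from h import *
s,c,P=wrist();goto(s['position'][:2],.0526);prof(P,s['position'][:2],3.6,lo=-40,hi=40)
```

```text
t 8.52 pos [ 0.4092 -0.2888  0.0781] yaw 3.6 F [-0.9 -0.6 -2.7] op 54.0 -> turn 0.0 dx dy dz [-0.1 25.5 -0.3]
(-28, [100, 101, 101]) (-22, [103, 104, 106]) (-16, [107, 109, 111]) (-10, [111, 113, 115]) (-4, [115, 116, 116]) (8, [98, 102, 112]) (14, [91, 110, 116]) (20, [176, 189, 198]) (26, [165, 167, 198]) (32, [129, 164, 166]) (38, [130, 133, 134])
```

Call:
send_rows(moves="53.82 0 -3 0 0; 53.82 0 0 0 0; 53.82 0 0 0 0; 53.82 0 0 0 0")

```text
time_s: 8.85
position: [0.4098, -0.2887, 0.081]
tcp_rot: [[0.064, 0.001, 0.998], [-0.998, -0.001, 0.064], [0.001, -1.0, 0.001]]
force: [0.6, 0.7, -0.3]
opening: 0.617
```

Run:
```python
from h import *
s,c,P=wrist();goto(s['position'][:2],.0526);prof(P,s['position'][:2],3.6,lo=-40,hi=40)
```

```text
t 8.9 pos [ 0.4099 -0.2887  0.081 ] yaw 3.65 F [ 0.6  1.4 -0.4] op 53.9 -> turn 0.0 dx dy dz [ 0.  28.4 -0. ]
(-40, [76, 78, 79]) (-34, [87, 87, 87]) (-28, [98, 98, 99]) (-22, [105, 106, 108]) (-16, [109, 114, 115]) (-10, [114, 115, 116]) (-4, [113, 113, 114]) (8, [101, 104, 116]) (14, [98, 100, 115]) (20, [179, 191, 198]) (26, [146, 169, 198]) (32, [141, 166, 168])
```

Tilt is now about 60° with the foot on the desk. I'll tighten, lift and measure.

Call:
send_rows(moves="40 0 0 0 0; 40 0 0 0 0; 40 0 0 0 0; 40 0 -20 0 0; 40 0 -30 0 0; 40 0 -30 0 0; 40 0 0 0 0")

```text
time_s: 9.48
position: [0.4113, -0.2909, 0.1651]
tcp_rot: [[0.064, 0.006, 0.998], [-0.998, -0.007, 0.064], [0.007, -1.0, 0.005]]
force: [1.2, -0.7, -2.2]
opening: 0.62
```

```bash
cat >> h.py <<'E'
def held(yaw=None):
    """radio held near the top: tilt, and mid point relative to TCP (fwd, left, up) in mm from the face plane and its outline"""
    s,c,P=wrist(); R=s['tcp_rot']; yaw=np.degrees(np.arctan2(R[1,2],R[0,2]))
    T=(P-s['position'])@R*1000   # tool axes
    f,l,u=T[...,2],-T[...,0],-T[...,1]
    k=(abs(l)<24)&(f>-60)&(f<25)&(u>-60)&(u<42)&np.isfinite(f)
    Q=np.c_[f[k],l[k],u[k]]
    rng=np.random.default_rng(0);best=None
    F=Q[Q[:,0]<-8]
    for _ in range(400):
        a,b,d=F[rng.choice(len(F),3,False)];n=np.cross(b-a,d-a)
        if np.linalg.norm(n)<1: continue
        n/=np.linalg.norm(n);m=abs((F-a)@n)<1.5
        if best is None or m.sum()>best.sum():best=m
    G=F[best];n=np.linalg.svd(G-G.mean(0),full_matrices=False)[2][2];n*=np.sign(n[2])
    ax=np.array([-n[2]*1,0,0]); 
    x=np.array([n[2],0,-n[0]]);x/=np.linalg.norm(x)       # radio long axis, up
    dist=(Q-G.mean(0))@n; on=abs(dist)<1.5
    top=np.percentile(Q[on]@x,99.5)
    print('yaw',yaw.round(2),'pos',s['position'].round(4),'F',np.round(s['force'],1),'tilt',np.degrees(np.arctan2(x[2],x[0])).round(1),'n',n.round(3),'N',len(G))
    # plane offset: face is 19 from axis; top end 57.5 from mid
    axis_off=G.mean(0)@n-19
    mid=n*axis_off+x*(top-57.5)
    print('mid rel TCP (fwd,left,up)',mid.round(1),'grasp g from mid',(-(mid-np.array([0,0,19]))@x).round(1),'zlocal',(-(mid-np.array([0,0,19]))@n).round(1),'face-edge top',top.round(1))
    # left/right extent
    print('left range',np.percentile(Q[on][:,1],[1,99]).round(1))
    return s,c,P
E
python3 - <<'E'
from h import *
s,c,P=held();prof(P,s['position'][:2],3.6,lo=-60,hi=40);cv2.imwrite('pics/w3.png',c['image'])
E
```

```text
yaw 3.67 pos [ 0.4113 -0.2909  0.1651] F [ 1.2 -0.7 -2.2] tilt 54.4 n [-0.813 -0.003  0.582] N 1079
mid rel TCP (fwd,left,up) [-26.5  -0.  -21.2] grasp g from mid 48.1 zlocal 1.9 face-edge top 24.8
left range [-22.9  23.5]
(-54, [140, 140, 141]) (-48, [152, 153, 154]) (-42, [160, 161, 162]) (-36, [162, 163, 170]) (-30, [180, 180, 181]) (-24, [182, 185, 190]) (-18, [192, 193, 194]) (-12, [198, 199, 200]) (-6, [197, 198, 199]) (6, [186, 188, 189]) (12, [183, 185, 199]) (18, [180, 182, 184])
```

View pics/w3.png

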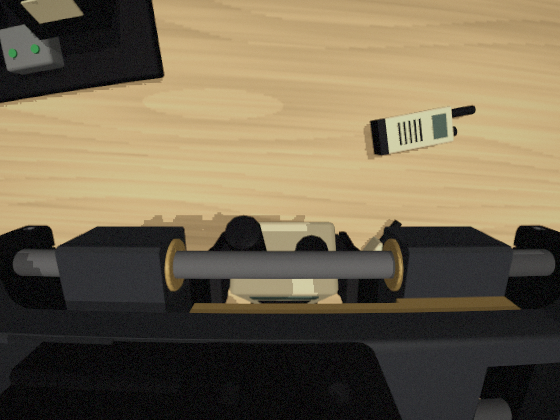

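Held end-on: antenna at (243,230), knob at (311,243), so the tilt direction is right. The two tilt estimates (54° from the face, 60° from the top end) disagree, so I'll fit both planes cleanly.

```bash
cat >> h.py <<'E'
def pts():
    s,c,P=wrist();T=(P-s['position'])@s['tcp_rot']*1000
    f,l,u=T[...,2],-T[...,0],-T[...,1];k=(abs(l)<26)&(f>-75)&(f<30)&(u>-60)&(u<42)&np.isfinite(f)
    return s,np.c_[f[k],l[k],u[k]]
E
python3 - <<'E'
from h import *
s,Q=pts()
for lo,hi in((-4,6),(-24,-21),(21,24)):
    q=Q[(Q[:,1]>lo)&(Q[:,1]<hi)];q=q[np.argsort(q[:,0])]
    print(lo,hi,len(q),[tuple(v) for v in q[::max(1,len(q)//45)][:,[0,2]].round(0).astype(int).tolist()])
q=Q[(Q[:,1]>-4)&(Q[:,1]<6)]
t=q[(q[:,0]>-5)&(q[:,0]<15)&(q[:,2]>5)]
print('top slope',np.degrees(np.arctan(np.polyfit(t[:,0],t[:,2],1)[0])))
E
```

```text
-4 6 1045 [(-53, -26), (-43, -12), (-37, -4), (-23, 17), (-18, 25), (-16, 28), (-12, 33), (-10, 34), (-9, 35), (-9, 34), (-8, 37), (-8, 35), (-7, 35), (-7, 34), (-6, 35), (-6, 34), (-5, 33), (-5, 33), (-4, 34), (-4, 32), (-3, 32), (8, 23), (9, 23), (9, 23), (10, 23), (10, 23), (11, 21), (11, 23), (12, 21), (12, 21), (13, 21), (13, 21), (14, 19), (15, 19), (15, 21), (16, 19), (16, 19), (17, 19), (17, 17), (18, 17), (18, 17), (19, 17), (19, 16), (20, 14), (20, 15), (21, 15)]
-24 -21 289 [(-61, -39), (-44, -14), (-36, -3), (-24, 15), (-16, 27), (-12, 33), (-11, 34), (-10, 34), (-9, 35), (-8, 35), (-8, 35), (-7, 34), (-7, 35), (-7, 33), (-6, 35), (-6, 33), (-5, 32), (-5, 33), (-5, 34), (-4, 33), (-4, 31), (-3, 33), (9, 24), (9, 23), (10, 23), (10, 22), (11, 22), (11, 24), (12, 22), (12, 23), (13, 21), (13, 21), (14, 20), (14, 21), (15, 19), (15, 19), (15, 19), (16, 18), (16, 18), (17, 18), (17, 17), (18, 17), (18, 15), (19, 17), (19, 17), (19, 16), (20, 14), (20, 16), (21, 16)]
21 24 144 [(-61, -39), (-60, -37), (-51, -25), (-43, -13), (-37, -4), (-36, -2), (-30, 6), (-25, 13), (-24, 14), (-20, 20), (-19, 22), (-15, 28), (-15, 29), (-11, 34), (-11, 34), (-10, 35), (-10, 34), (-10, 34), (-9, 35), (-9, 35), (-9, 35), (-8, 35), (-8, 34), (-8, 35), (-8, 35), (-7, 34), (-7, 36), (-7, 33), (-7, 34), (-7, 35), (-7, 35), (-6, 34), (-6, 34), (-6, 34), (-6, 34), (-6, 34), (-6, 33), (-5, 32), (-5, 33), (-5, 33), (-5, 33), (-4, 33), (-4, 32), (-4, 32), (-4, 32), (-4, 32), (-4, 31), (-3, 32)]
top slope -34.500635667305005
```

Run:
```python
from h import *
goto((.6664,-.0747),.205,9.8)
```

```text
t 9.58 pos [ 0.4093 -0.2887  0.1614] yaw 3.65 F [-0.1 -0.  -3.2] op 53.6 -> turn -6.15 dx dy dz [-167.1  -43.6  289.8]
```

Call:
send_rows(moves="40 0 -15 0 -3.1; 40 0 -15 0 -3.05; 40 0 -13.6 0 0; 40 -16.7 0 29 0; 40 -16.7 0 29 0; 40 -16.7 0 29 0; 40 -16.7 0 29 0; 40 -16.7 0 29 0; 40 -16.7 0 29 0; 40 -16.7 0 29 0; 40 -16.7 0 29 0; 40 -16.7 0 29 0; 40 -16.7 0 29 0; 40 0 0 0 0; 40 0 0 0 0; 40 0 0 0 0")

```text
time_s: 10.92
position: [0.6647, -0.0743, 0.2015]
tcp_rot: [[0.171, -0.006, 0.985], [-0.985, 0.001, 0.171], [-0.002, -1.0, -0.006]]
force: [-0.9, 0.7, -2.8]
opening: 0.618
```

```bash
cat >> h.py <<'E'
def corner():
    s,Q=pts()
    q=Q[(abs(Q[:,1])<24)]
    f=q[(q[:,0]<-16)];t=q[(q[:,0]>-4)&(q[:,0]<20)&(((q[:,1]>-4)&(q[:,1]<6))|(abs(q[:,1])>21))&(q[:,2]>0)]
    print('N',len(f),len(t),'tilt face',np.degrees(np.arctan(np.polyfit(f[:,0],f[:,2],1)[0])).round(1) if len(f)>9 else None,'tilt top',(90+np.degrees(np.arctan(np.polyfit(t[:,0],t[:,2],1)[0]))).round(1))
    k=np.argmax(q[:,2]*1-0.2*q[:,0]); print('corner',np.median(q[(q[:,2]>np.percentile(q[:,2],97))],axis=0).round(1))
    return s
E
python3 - <<'E'
from h import *
goto((.6664,-.0747),.155,9.8);corner()
for n in('side','top'):
    c=capture(n);cv2.imwrite(f'pics/{n}3.png',c['image']); 
    P=cloud(c);a=np.radians(9.8)
im=cv2.imread('pics/side3.png')[90:300,150:430];cv2.imwrite('pics/s3.png',cv2.resize(im,(800,600)))
E
```

```text
t 10.92 pos [ 0.6647 -0.0743  0.2015] yaw 9.83 F [-0.9  0.7 -2.8] op 53.7 -> turn 0.03 dx dy dz [ 0.6 46.5  1.6]
N 447 737 tilt face 55.9 tilt top 55.6
corner [-7.4 -7.5 35.5]
```

View pics/s3.png

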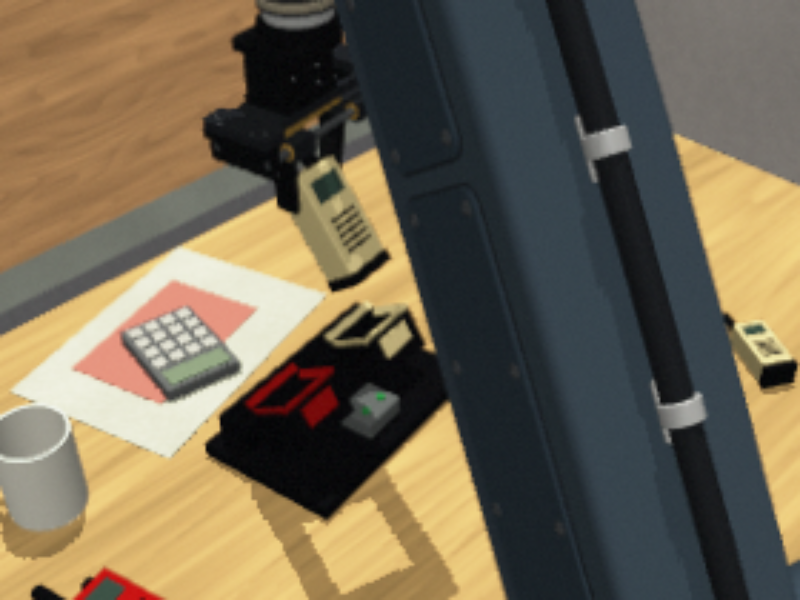

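The side view shows the cream radio held foot down with its face to the front, above the cream pocket. I'll check its pose in the bay frame with the side camera's depth.

```bash
cat >> h.py <<'E'
A=np.radians(9.8);CO=np.array([.5829,-.0282,0])
def tobay(P,side,x0=-.010):
    X=(P-CO)@np.array([[np.cos(A),-np.sin(A),0],[np.sin(A),np.cos(A),0],[0,0,1]])-np.array([x0,side*.06,.040])
    c,s=np.cos(np.pi/6),.5
    return np.stack([X[...,0]*c-X[...,2]*s,X[...,1],X[...,0]*s+X[...,2]*c],-1)*1000
def inbay(cam,name,side):
    c=capture(cam);P=cloud(c)
    for m in masks_of(c,name)[:4]:
        B=tobay(P,side)[cv2.erode(m['region'].astype(np.uint8),np.ones((3,3)))>0];B=B[np.isfinite(B[:,0])]
        if len(B)<60 or abs(np.median(B[:,1]))>60: continue
        rng=np.random.default_rng(0);best=None
        for _ in range(400):
            a,b,d=B[rng.choice(len(B),3,False)];n=np.cross(b-a,d-a)
            if np.linalg.norm(n)<1: continue
            n/=np.linalg.norm(n);k=abs((B-a)@n)<1.8
            if abs(n[0])>.7 and (best is None or k.sum()>best.sum()):best=k
        G=B[best];n=np.linalg.svd(G-G.mean(0),full_matrices=False)[2][2];n*=-np.sign(n[0])
        print(cam,round(m['p'],2),'face n',n.round(3),'lean err deg',np.degrees(np.arctan2(n[2],-n[0])).round(1),'cen',G.mean(0).round(1),'y',np.percentile(G[:,1],[1,99]).round(1),'z',np.percentile(G[:,2],[0,1,99,100]).round(1),'N',len(G),len(B))
E
python3 - <<'E'
from h import *
inbay('side','cream_radio',-1)
s=read_state();print('TCP in bay',tobay(s['position'],-1).round(1))
# check the charger pose by the side view: base rectangle and rims
c=capture('side');P=cloud(c)
b=(P[...,2]>.010)&(P[...,2]<.0205)&(P[...,0]>.48)&(P[...,0]<.68)&(P[...,1]<.12)&(P[...,1]>-.16)
print('base(side)',rect(P[b]))
B=tobay(P,1);k=(abs(B[...,1])<12)&(B[...,2]>20)&(B[...,2]<60)&(abs(B[...,0])<40)
q=B[k];q=q[np.argsort(q[:,2])];print([tuple(v) for v in q[::max(1,len(q)//40)][:,[0,2]].round(0).astype(int).tolist()])
E
```

```text
side 0.94 face n [-0.998  0.01   0.062] lean err deg 3.5 cen [-40.5   3.1 153.6] y [-22.8  28.1] z [ 96.8  98.2 207.2 209.5] N 438 821
TCP in bay [ -9.7  -0.8 184. ]
base(side) (array([580.9, -26.9]), array([152. , 242.5]), 10.2)
[(-29, 20), (-26, 21), (-32, 21), (-29, 22), (19, 23), (-32, 24), (-30, 25), (-31, 25), (22, 26), (-29, 27), (17, 27), (-31, 28), (19, 29), (-27, 29), (-26, 29), (-31, 30), (20, 31), (-29, 31), (-27, 32), (20, 33), (-26, 33), (21, 33), (-25, 33), (20, 34), (-30, 35), (19, 36), (21, 36), (18, 37), (21, 37), (-29, 38), (19, 39), (-30, 39), (19, 40), (-31, 40), (21, 41), (-27, 41), (22, 42), (21, 43), (22, 44), (25, 45), (23, 45), (24, 47), (23, 48), (20, 48), (22, 49)]
```

Two independent estimates agree: foot centre at about (-25, 95) mm in the bay frame, lean error about 4°, which fits the pocket's clearance. I'll go down to the mouth.

Call:
send_rows(moves="40 0 15 0.5 0; 40 0 15 0.5 0; 40 0 12 0.6 0; 40 0 5 0 0; 40 0 0 0 0; 40 0 0 0 0")

```text
time_s: 11.72
position: [0.6683, -0.0746, 0.1574]
tcp_rot: [[0.17, -0.0, 0.985], [-0.985, 0.0, 0.17], [-0.0, -1.0, -0.0]]
force: [0.8, -0.2, -3.1]
opening: 0.618
```

Run:
```python
from h import *
inbay('side','cream_radio',-1)
s=corner();print('TCP in bay',tobay(s['position'],-1).round(1),s['force'].round(1),s['time_s'])
```

```text
side 0.63 face n [-0.997 -0.005  0.075] lean err deg 4.3 cen [-14.6   6.2 116.1] y [-17.1  29.2] z [ 61.1  62.8 170.2 171.2] N 370 714
side 0.19 face n [-1.     0.001 -0.008] lean err deg -0.5 cen [-28.1   4.4  20. ] y [-27.9  34.8] z [-3.4 -2.9 41.5 42.1] N 166 509
N 459 733 tilt face 55.9 tilt top 55.5
corner [-7.3 -8.2 35.5]
TCP in bay [ 16.1  -0.4 146. ] [ 0.4  0.4 -2.3] 11.8167
```

Call:
send_rows(moves="40 0 6.9 -4.2 0; 40 0 6.9 -4.2 0; 40 0 6.9 -4.2 0; 40 0 0 0 0; 40 0 0 0 0")

```text
time_s: 12.28
position: [0.6547, -0.0764, 0.1357]
tcp_rot: [[0.17, -0.002, 0.985], [-0.985, 0.001, 0.17], [-0.001, -1.0, -0.002]]
force: [0.5, 0.2, -2.4]
opening: 0.618
```

Call:
send_rows(moves="40 0 6.9 -4 0; 40 0 6.9 -4 0; 40 0 0 0 0; 40 0 0 0 0")

```text
time_s: 12.62
position: [0.6463, -0.0776, 0.1218]
tcp_rot: [[0.17, -0.004, 0.985], [-0.985, 0.001, 0.17], [-0.002, -1.0, -0.003]]
force: [-2.2, -0.5, -2.1]
opening: 0.618
```

Run:
```python
from h import *
inbay('side','cream_radio',-1)
s=corner();print('TCP in bay',tobay(s['position'],-1).round(1),s['force'].round(1),s['time_s'])
```

```text
side 0.91 face n [-0.997  0.006  0.071] lean err deg 4.1 cen [-15.4   5.4  85.6] y [-19.   29.1] z [ 42.8  43.6 127.  129.2] N 307 537
N 459 737 tilt face 55.7 tilt top 55.1
corner [-7.4 -4.2 35.5]
TCP in bay [ 14.7   0.4 103.3] [-3.6 -0.5 -2.7] 12.7167
```

Call:
send_rows(moves="40 0 0.8 -2.6 0; 40 0 0.8 -2.6 0; 40 0 0.8 -2.6 0; 40 0 0 0 0")

```text
time_s: 13.1
position: [0.6429, -0.0795, 0.1215]
tcp_rot: [[0.169, 0.007, 0.986], [-0.986, -0.001, 0.169], [0.002, -1.0, 0.007]]
force: [3.1, 0.5, -2.1]
opening: 0.62
```

Call:
send_rows(moves="40 0 3.5 -2 0; 40 0 3.5 -2 0; 40 0 0 0 0")

```text
time_s: 13.35
position: [0.6403, -0.08, 0.1164]
tcp_rot: [[0.169, 0.01, 0.986], [-0.986, -0.001, 0.169], [0.002, -1.0, 0.01]]
force: [3.7, 2.1, 4.5]
opening: 0.618
```

Run:
```python
from h import *
inbay('side','cream_radio',-1)
s=corner();print('TCP in bay',tobay(s['position'],-1).round(1),s['force'].round(1),s['time_s'])
```

```text
side 0.96 face n [-0.999 -0.002  0.054] lean err deg 3.1 cen [-17.4   3.   81.9] y [-22.1  27.1] z [ 42.4  43.3 120.5 120.8] N 291 482
N 439 737 tilt face 56.4 tilt top 55.8
corner [-6.9 -6.1 35.5]
TCP in bay [11.8 -0.7 95. ] [5.  1.8 4.7] 13.45
```

Call:
send_rows(moves="40 0 2.5 -2.3 0; 40 0 2.5 -2.3 0; 40 0 2.5 -2 0; 40 0 0 0 0; 40 0 0 0 0")

```text
time_s: 13.92
position: [0.6384, -0.0805, 0.1131]
tcp_rot: [[0.168, 0.021, 0.986], [-0.986, -0.001, 0.168], [0.004, -1.0, 0.02]]
force: [7.3, 6.3, 19.8]
opening: 0.618
```

Run:
```python
from h import *
inbay('side','cream_radio',-1)
s=corner();print('TCP in bay',tobay(s['position'],-1).round(1),s['force'].round(1),s['time_s'])
```

```text
side 0.73 face n [-0.998  0.012  0.063] lean err deg 3.6 cen [-17.3   4.3  78. ] y [-19.8  27.6] z [ 43.4  44.6 114.  115.2] N 227 404
N 450 734 tilt face 55.8 tilt top 55.5
corner [-7.2 -5.8 35.6]
TCP in bay [11.8 -1.  91.2] [ 6.9  6.8 19.2] 14.0167
```

Call:
send_rows(moves="40 -0.5 2.6 -1.5 0; 40 -0.5 2.6 -1.5 0; 40 0 0 0 0; 40 0 0 0 0")

```text
time_s: 14.4
position: [0.6398, -0.0806, 0.1115]
tcp_rot: [[0.168, 0.032, 0.985], [-0.986, -0.003, 0.168], [0.008, -0.999, 0.031]]
force: [10.4, 8.7, 29.6]
opening: 0.621
```

Run:
```python
from h import *
inbay('side','cream_radio',-1)
s=corner();print('TCP in bay',tobay(s['position'],-1).round(1),s['force'].round(1),s['time_s'])
```

```text
side 0.62 face n [-0.998 -0.005  0.061] lean err deg 3.5 cen [-15.9   3.1  79. ] y [-21.5  28.8] z [ 43.3  43.7 114.  114.4] N 246 444
N 499 783 tilt face 54.4 tilt top 54.0
corner [-6.1  1.1 36.5]
TCP in bay [13.7 -1.3 90.5] [10.1  8.7 30.6] 14.5
```

The push force has risen to 31 N along the axis with almost no further travel. I'll release and look.

Call:
send_rows(moves="40 0 -4 2 0; 68 0 -2 1 0; 68 0 0 0 0; 68 0 0 0 0; 68 0 -20 0 0; 80 0 -30 0 0; 80 0 -40 0 0; 80 20 -10 -30 0; 80 25 0 -30 0; 80 0 0 0 0; 80 0 0 0 0")

```text
time_s: 15.47
position: [0.5757, -0.1358, 0.2058]
tcp_rot: [[0.167, -0.004, 0.986], [-0.986, 0.001, 0.167], [-0.002, -1.0, -0.004]]
force: [0.2, 0.2, -1.9]
opening: 0.914
```

Run:
```python
from h import *
s=read_state();print(s['time_s'],s['position'].round(3),s['force'].round(1))
inbay('side','cream_radio',-1)
inbay('top','cream_radio',-1)
s,c,P=wrist();cv2.imwrite('pics/w4.png',c['image'])
B=tobay(P,-1);
for m in masks_of(c,'cream_radio')[:3]: print(m['p'],m['bbox'],np.nanpercentile(B[m['region']],[2,50,98],axis=0).round(0).tolist())
c=capture('side');cv2.imwrite('pics/s4.png',cv2.resize(c['image'][130:290,180:400],(800,582)))
```

```text
15.4667 [ 0.576 -0.136  0.206] [ 0.2  0.2 -1.9]
side 0.66 face n [-0.998 -0.001  0.055] lean err deg 3.2 cen [-16.3   4.1  79.3] y [-20.1  27.5] z [ 40.9  42.4 116.5 117.5] N 266 606
0.8 [181.8, 71.1, 272.1, 191.3] [[-19.0, -27.0, 34.0], [-8.0, 2.0, 116.0], [21.0, 25.0, 162.0]]
0.56 [115.4, 0.0, 210.0, 58.0] [[137.0, 49.0, 46.0], [162.0, 89.0, 67.0], [182.0, 139.0, 80.0]]
```

View pics/s4.png

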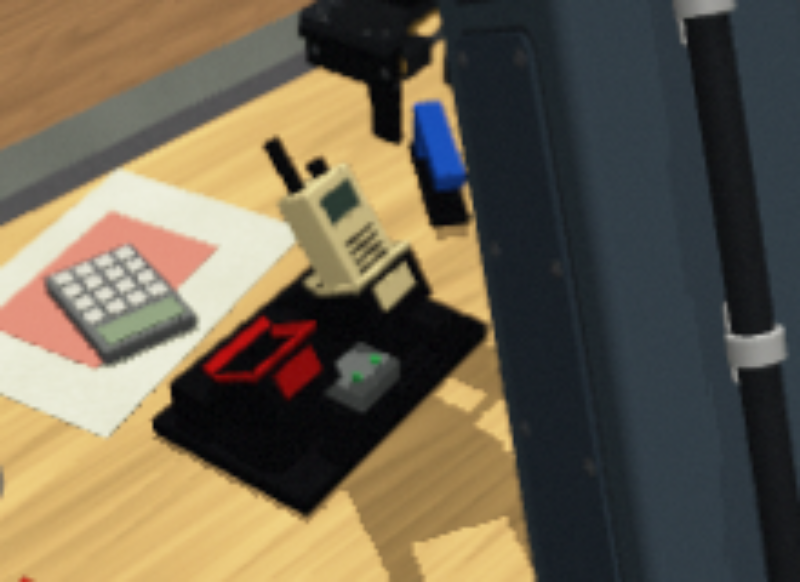

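The cream radio stands in its pocket with its face to the front. I'll measure the top end's height exactly with the wrist camera.

Run:
```python
from h import *
s,c,P=wrist()
m=masks_of(c,'cream_radio')[0]['region'];B=tobay(P,-1)
k=m&(B[...,2]>105)&(B[...,2]<122)&(B[...,0]>-12)&(B[...,0]<18)
q=B[k];co=np.linalg.lstsq(np.c_[q[:,:2],np.ones(len(q))],q[:,2],rcond=None)[0]
print('top end: z=',co.round(3),'med',np.median(q,axis=0).round(1),len(q),'x',np.percentile(q[:,0],[1,99]).round(1),'y',np.percentile(q[:,1],[1,99]).round(1))
X=(P-CO)@np.array([[np.cos(A),-np.sin(A),0],[np.sin(A),np.cos(A),0],[0,0,1]])
b=(P[...,2]>.008)&(P[...,2]<.024)&(abs(X[...,0])<.07)&(abs(X[...,1])<.115);print('base z',np.median(P[...,2][b]),b.sum())
d=(P[...,2]<.006)&(P[...,2]>-.01);print('desk z',np.median(P[...,2][d]))
B1=tobay(P,1);k=(abs(B1[...,1])<15)&(B1[...,2]>30)&(B1[...,2]<56)&(abs(B1[...,0])<45);q=B1[k]
print('red rim rear/front z max',[np.percentile(q[q[:,0]>15][:,2],98) if (q[:,0]>15).sum() else 0, np.percentile(q[q[:,0]<-15][:,2],98) if (q[:,0]<-15).sum() else 0],len(q))
goto((0.6299-.0,-.0),.2)
```

```text
top end: z= [-5.10000e-02  2.70000e-02  1.17168e+02] med [ -2.   -0.9 117.3] 1822 x [-11.9  17.4] y [-26.7  25.7]
base z 0.016971021273952336 5892
desk z 0.0010697160164613861
red rim rear/front z max [np.float64(50.138395041704484), np.float64(42.824497664899084)] 887
t 15.92 pos [ 0.5784 -0.1339  0.2065] yaw 9.85 F [ 0.9 -0.8  0.3] op 79.9 -> turn 0.0 dx dy dz [-123.1    6.5   73.7]
```

Run:
```python
from h import *
goto((.6513,-.0915),.170)
```

```text
t 15.92 pos [ 0.5784 -0.1339  0.2065] yaw 9.85 F [ 0.9 -0.8  0.3] op 79.9 -> turn 0.0 dx dy dz [-29.3  36.5  79.1]
```

Call:
send_rows(moves="0 0 0 0 0; 0 0 0 0 0; 0 0 0 0 0; 0 0 0 0 0; 0 -10 0 26 0; 0 -10 0 26 0; 0 -9.3 0 27 0; 0 0 12 0 0; 0 0 12 0 0; 0 0 12 0 0; 0 0 6 0 0; 0 0 4 0 0; 0 0 0 0 0")

```text
time_s: 17.0
position: [0.6495, -0.0926, 0.1593]
tcp_rot: [[0.169, -0.003, 0.986], [-0.986, 0.001, 0.169], [-0.001, -1.0, -0.003]]
force: [-0.1, -0.0, -0.2]
opening: 0.038
```

Call:
send_rows(moves="0 0 4 0 0; 0 0 4 0 0; 0 0 3 0 0; 0 0 0 0 0")

```text
time_s: 17.33
position: [0.6516, -0.0927, 0.1507]
tcp_rot: [[0.17, 0.002, 0.985], [-0.985, -0.001, 0.17], [0.001, -1.0, 0.001]]
force: [-0.4, 0.1, 3.4]
opening: 0.004
```

Contact with the knob at about 0.150 m. I'll press in small steps.

Call:
send_rows(moves="0 0 3 0 0; 0 0 3 0 0; 0 0 0 0 0")

```text
time_s: 17.58
position: [0.6525, -0.0928, 0.1493]
tcp_rot: [[0.17, 0.005, 0.985], [-0.985, -0.002, 0.17], [0.003, -1.0, 0.004]]
force: [-5.4, 0.6, 21.4]
opening: 0.002
```

Call:
send_rows(moves="0 0 2.5 0 0; 0 0 0 0 0; 0 0 0 0 0")

```text
time_s: 17.83
position: [0.6528, -0.0929, 0.1489]
tcp_rot: [[0.171, 0.006, 0.985], [-0.985, -0.003, 0.171], [0.004, -1.0, 0.006]]
force: [-7.0, 2.4, 28.6]
opening: 0.009
```

Call:
send_rows(moves="0 0 1 -2 0; 0 0 1 -2 0; 0 0 0 0 0")

```text
time_s: 18.08
position: [0.6525, -0.0932, 0.1488]
tcp_rot: [[0.17, 0.016, 0.985], [-0.985, -0.002, 0.17], [0.005, -1.0, 0.015]]
force: [-2.7, 4.1, 31.1]
opening: 0.007
```

Call:
send_rows(moves="0 0 -10 0 0; 0 0 -20 0 0; 30 0 -30 0 0; 87 20 -10 -34 0; 87 24 0 -34 0; 87 0 0 0 0; 87 0 0 0 0")

```text
time_s: 18.67
position: [0.5865, -0.1492, 0.2099]
tcp_rot: [[0.167, 0.0, 0.986], [-0.986, 0.0, 0.167], [0.0, -1.0, 0.0]]
force: [-0.2, 0.1, 0.2]
opening: 0.301
```

```bash
cat >> h.py <<'E'
def topend(name,side):
    s,c,P=wrist();B=tobay(P,side)
    for m in masks_of(c,name):
        k=m['region']&(B[...,2]>105)&(B[...,2]<125)&(B[...,0]>-12)&(B[...,0]<18)&(abs(B[...,1])<40)
        if k.sum()<200: continue
        q=B[k];k2=abs(q[:,2]-np.median(q[:,2]))<3;q=q[k2]
        co=np.linalg.lstsq(np.c_[q[:,:2],np.ones(len(q))],q[:,2],rcond=None)[0]
        print('top end z=',co.round(3),len(q),'x',np.percentile(q[:,0],[1,99]).round(1),'y',np.percentile(q[:,1],[1,99]).round(1))
    d=(abs(P[...,2])<.006);print('desk z',np.median(P[...,2][d]).round(4))
E
python3 - <<'E'
from h import *
topend('cream_radio',-1);inbay('side','cream_radio',-1)
c=capture('top');P=cloud(c)
for m in masks_of(c,'red_radio')[:1]:
    q=P[m['region']];q=q[abs(q[:,2]-.037)<.005];print(rect(q))
goto((.5362,.2862),.1,14.5)
E
```

```text
top end z= [-5.20000e-02  8.00000e-03  1.17234e+02] 1654 x [-11.9  17.5] y [-26.3  25.7]
desk z 0.0011
side 0.84 face n [-0.998  0.013  0.062] lean err deg 3.5 cen [-15.8   3.9  80.3] y [-21.   27.1] z [ 41.7  43.2 116.7 117.4] N 265 616
(array([0., 0.]), array([0., 0.]), 0.0)
t 18.97 pos [ 0.5883 -0.147   0.2089] yaw 9.87 F [ 0.4  0.4 -0.2] op 49.8 -> turn -4.63 dx dy dz [-432.5  108.9   58.1]
```

No further travel under about 25 N along the axis, and the top end is unchanged at 117.2 mm (the camera reads about 1 mm high), so cream is home. Next the red one.

Call:
send_rows(moves="87 0 0 0 -4.6; 87 -39 0 5 0; 87 -39 0 5 0; 87 -39 0 5 0; 87 -39 0 5 0; 87 -39 0 5 0; 87 -39 0 5 0; 87 -39 0 5 0; 87 -39 8 5 0; 87 -39 20 5 0; 87 -39 20 5 0; 87 -39 20 5 0; 87 0 20 3 0; 87 0 0 0 0; 87 0 0 0 0")

```text
time_s: 20.22
position: [0.5369, 0.2762, 0.1234]
tcp_rot: [[0.251, -0.003, 0.968], [-0.968, -0.001, 0.251], [0.0, -1.0, -0.003]]
force: [0.6, 0.2, -1.0]
opening: 1.002
```

Run:
```python
from h import *
s,c,P=wrist()
q=P[(P[...,2]>.03)&(P[...,2]<.045)&(abs(P[...,1]-.28)<.09)&(P[...,0]<.62)&(P[...,0]>.4)]
hs=None
r=rect(q);print(r,len(q))
goto((.5397,.2863),.004,14.5)
```

```text
(array([495.1, 276.7]), array([115.1,  54.7]), 14.7) 5111
t 20.27 pos [0.538  0.2757 0.1246] yaw 14.43 F [-0.1 -0.2  0.4] op 86.9 -> turn -0.07 dx dy dz [ -9.8 120.6   4.3]
```

Call:
send_rows(moves="87 -6 30 2.5 0; 87 -5.8 30 2.2 0; 87 0 30 0 0; 87 0 20 0 0; 87 0 10 0 0; 87 0 0 0 0; 40 0 0 0 0; 40 0 0 0 0; 40 0 0 0 0; 40 0 0 0 0; 40 0 0 0 0; 40 0 0 0 0; 40 0 -20 -3 0; 40 0 -25 -10 0; 40 0 -15 -10 0; 53.75 0 0 0 0; 53.75 0 0 0 0; 53.75 0 0 0 0; 53.75 0 0 0 0")

```text
time_s: 21.85
position: [0.5172, 0.2824, 0.0635]
tcp_rot: [[0.248, -0.001, 0.969], [-0.969, -0.0, 0.248], [0.0, -1.0, -0.001]]
force: [0.1, 0.3, -1.3]
opening: 0.619
```

Run:
```python
from h import *
s,c,P=wrist();goto(s['position'][:2],.064);prof(P,s['position'][:2],14.5,lo=-40,hi=40)
```

```text
t 21.9 pos [0.5172 0.2823 0.0634] yaw 14.38 F [ 0.2  0.4 -2.7] op 54.0 -> turn 0.0 dx dy dz [-0.  -0.6  0. ]
(-16, [97, 97, 98]) (-10, [97, 97, 98]) (-4, [97, 98, 98]) (8, [71, 85, 90]) (14, [81, 84, 86]) (20, [161, 173, 182]) (26, [151, 173, 183]) (32, [85, 149, 151]) (38, [82, 85, 86])
```

Call:
send_rows(moves="53.79 0 -5 -2 0; 53.79 0 -5 -3 0; 53.79 0 -5 -4 0; 53.79 0 -3 -4 0")

```text
time_s: 22.23
position: [0.5046, 0.2793, 0.0833]
tcp_rot: [[0.248, 0.001, 0.969], [-0.969, 0.0, 0.248], [-0.0, -1.0, 0.001]]
force: [0.1, 0.3, -1.4]
opening: 0.62
```

Run:
```python
from h import *
s,c,P=wrist();goto(s['position'][:2],.064);prof(P,s['position'][:2],14.5,lo=-50,hi=40)
```

```text
t 22.28 pos [0.5036 0.2791 0.0837] yaw 14.41 F [-0.8 -0.  -2.7] op 54.1 -> turn 0.0 dx dy dz [ 0.1 19.7  1.1]
(-38, [81, 84, 85]) (-32, [91, 93, 95]) (-26, [96, 100, 102]) (-20, [104, 107, 108]) (-14, [110, 113, 114]) (-8, [112, 113, 114]) (4, [99, 101, 102]) (10, [95, 99, 113]) (16, [92, 108, 132]) (22, [180, 192, 199]) (28, [140, 171, 172]) (34, [134, 136, 138])
```

Call:
send_rows(moves="53.79 0 0 -1 0; 53.79 0 0 -3 0; 53.79 0 -1 -4 0; 40 0 0 -3 0; 40 0 0 0 0; 40 0 0 0 0")

```text
time_s: 22.78
position: [0.4937, 0.2764, 0.0836]
tcp_rot: [[0.249, -0.0, 0.969], [-0.969, -0.0, 0.249], [0.0, -1.0, -0.0]]
force: [0.5, 0.8, -2.3]
opening: 0.617
```

Run:
```python
from h import *
s=corner();print(s['position'].round(4),s['force'].round(1))
s,c,P=wrist();prof(P,s['position'][:2],14.5,lo=-50,hi=40)
```

```text
N 787 692 tilt face 50.7 tilt top 52.8
corner [16.1 10.5 38.4]
[0.4937 0.2764 0.0836] [ 0.5  0.8 -2.3]
(-44, [80, 81, 81]) (-38, [82, 85, 87]) (-32, [93, 94, 95]) (-26, [96, 99, 102]) (-20, [104, 107, 108]) (-14, [110, 113, 114]) (-8, [112, 113, 114]) (4, [100, 101, 103]) (10, [95, 99, 114]) (16, [92, 108, 132]) (22, [180, 192, 198]) (28, [141, 171, 173]) (34, [134, 136, 138])
```

Call:
send_rows(moves="53.82 0 -2 0 0; 53.82 0 0 0 0; 53.82 0 0 0 0; 40 0 0 0 0; 40 0 0 0 0")

```text
time_s: 23.3
position: [0.4941, 0.2765, 0.0857]
tcp_rot: [[0.249, 0.0, 0.969], [-0.969, -0.0, 0.249], [0.0, -1.0, 0.0]]
force: [0.3, 0.5, -1.9]
opening: 0.617
```

Run:
```python
from h import *
s=corner();print(s['position'].round(4),s['force'].round(1),s['opening']*87)
s,c,P=wrist();prof(P,s['position'][:2],14.5,lo=-50,hi=40)
```

```text
N 783 692 tilt face 50.7 tilt top 53.0
corner [15.9 10.2 38. ]
[0.4941 0.2765 0.0857] [ 0.3  0.5 -1.9] 53.68576883601468
(-44, [82, 83, 83]) (-38, [84, 87, 90]) (-32, [95, 96, 98]) (-26, [99, 101, 104]) (-20, [106, 109, 110]) (-14, [112, 115, 116]) (-8, [114, 115, 117]) (4, [102, 103, 105]) (10, [97, 101, 116]) (16, [94, 110, 134]) (22, [174, 193, 198]) (28, [143, 173, 175]) (34, [136, 138, 140])
```

Call:
send_rows(moves="53.87 0 0 0 0; 53.87 0 0 0 0; 53.87 0 0 0 0; 40 0 0 0 0; 40 0 0 0 0")

```text
time_s: 23.82
position: [0.494, 0.2765, 0.0857]
tcp_rot: [[0.249, 0.0, 0.969], [-0.969, 0.0, 0.249], [0.0, -1.0, 0.0]]
force: [-0.6, -0.5, -2.1]
opening: 0.614
```

Run:
```python
from h import *
s=corner();print(s['position'].round(4),s['force'].round(1),s['opening']*87)
s,c,P=wrist();prof(P,s['position'][:2],14.5,lo=-50,hi=40)
```

```text
N 786 691 tilt face 50.7 tilt top 53.5
corner [15.9 10.3 38.1]
[0.494  0.2765 0.0857] [-0.6 -0.5 -2.1] 53.44941064032714
(-44, [82, 83, 83]) (-38, [85, 87, 90]) (-32, [95, 96, 98]) (-26, [99, 101, 104]) (-20, [106, 109, 110]) (-14, [112, 116, 117]) (-8, [114, 115, 117]) (4, [102, 103, 105]) (10, [97, 102, 116]) (16, [94, 110, 134]) (22, [174, 193, 198]) (28, [143, 173, 175]) (34, [136, 139, 140])
```

Call:
send_rows(moves="53.92 0 2 0 0; 53.92 0 0 0 0; 53.92 0 0 0 0; 40 0 0 0 0; 40 0 0 0 0")

```text
time_s: 24.33
position: [0.494, 0.2765, 0.0837]
tcp_rot: [[0.249, -0.0, 0.969], [-0.969, 0.0, 0.249], [-0.0, -1.0, -0.0]]
force: [0.4, 0.2, -2.7]
opening: 0.614
```

Run:
```python
from h import *
s=corner();print(s['position'].round(4),s['force'].round(1),s['opening']*87)
s,c,P=wrist();prof(P,s['position'][:2],14.5,lo=-50,hi=40)
```

```text
N 780 689 tilt face 51.3 tilt top 53.0
corner [15.3  9.6 35.9]
[0.494  0.2765 0.0837] [ 0.4  0.2 -2.7] 53.45300584454875
(-44, [78, 78, 79]) (-38, [81, 84, 86]) (-32, [92, 93, 96]) (-26, [97, 100, 102]) (-20, [104, 107, 108]) (-14, [110, 114, 115]) (-8, [112, 113, 114]) (4, [100, 101, 103]) (10, [95, 99, 114]) (16, [93, 108, 197]) (22, [180, 192, 198]) (28, [141, 171, 173]) (34, [134, 137, 138])
```

Call:
send_rows(moves="53.94 0 0 0 0; 53.94 0 0 0 0; 53.94 0 0 0 0; 53.94 0 0 0 0; 40 0 0 0 0; 40 0 0 0 0")

```text
time_s: 24.93
position: [0.494, 0.2765, 0.0838]
tcp_rot: [[0.249, -0.0, 0.969], [-0.969, -0.0, 0.249], [0.0, -1.0, -0.0]]
force: [0.1, -0.2, -1.4]
opening: 0.621
```

Run:
```python
from h import *
s=corner();print(s['position'].round(4),s['force'].round(1),s['opening']*87)
s,c,P=wrist();prof(P,s['position'][:2],14.5,lo=-50,hi=40)
```

```text
N 815 711 tilt face 52.7 tilt top 51.1
corner [11.7  9.1 31. ]
[0.494  0.2765 0.0838] [ 0.1 -0.2 -1.4] 54.02203231511442
(-50, [68, 69, 70]) (-44, [75, 77, 78]) (-38, [81, 82, 82]) (-32, [91, 92, 95]) (-26, [96, 99, 103]) (-20, [105, 107, 108]) (-14, [111, 113, 114]) (-8, [112, 113, 114]) (4, [100, 101, 103]) (10, [96, 99, 113]) (16, [92, 95, 190]) (22, [180, 192, 198]) (28, [141, 171, 173]) (34, [136, 137, 139])
```

Call:
send_rows(moves="53.93 0 -1.5 -2 0; 53.93 0 -1.5 -3 0; 53.93 0 -1.5 -3 0; 53.93 0 -1 -3 0; 53.93 0 0 0 0; 40 0 0 0 0; 40 0 0 0 0")

```text
time_s: 25.62
position: [0.483, 0.2737, 0.0894]
tcp_rot: [[0.249, -0.001, 0.969], [-0.969, -0.0, 0.249], [0.0, -1.0, -0.001]]
force: [-1.0, -0.3, 1.1]
opening: 0.621
```

Run:
```python
from h import *
s=corner();print(s['position'].round(4),s['force'].round(1),s['opening']*87)
s,Q=pts();q=Q[(Q[:,1]>-4)&(Q[:,1]<6)];q=q[np.argsort(q[:,0])]
print([tuple(v) for v in q[::max(1,len(q)//45)][:,[0,2]].round(0).astype(int).tolist()])
inbay('side','red_radio',1)
c=capture('side');P=cloud(c)
for m in masks_of(c,'red_radio')[:1]: print(m['bbox'],m['p'],np.nanpercentile(P[m['region']],[1,50,99],axis=0).round(3).tolist())
```

```text
N 196 724 tilt face 58.6 tilt top 56.6
corner [ 11.8 -10.5  29.6]
[0.483  0.2737 0.0894] [-1.  -0.3  1.1] 54.01187932499146
[(-47, -28), (-18, 21), (-18, 22), (-13, 27), (-12, 29), (-12, 28), (-11, 28), (-10, 27), (-10, 28), (-9, 28), (-9, 29), (-9, 26), (-8, 27), (-8, 26), (-7, 28), (-7, 27), (-7, 28), (-6, 27), (7, 19), (7, 17), (8, 17), (8, 17), (9, 18), (9, 17), (9, 15), (10, 15), (10, 15), (11, 15), (11, 16), (12, 16), (12, 15), (13, 15), (13, 15), (14, 15), (14, 15), (15, 14), (15, 14), (16, 12), (16, 13), (17, 13), (17, 11), (17, 13), (18, 11), (19, 12), (19, 10), (19, 9), (19, 8)]
[188.8, 281.2, 231.2, 333.9] 0.78 [[0.411, 0.237, 0.015], [0.446, 0.272, 0.071], [0.489, 0.299, 0.119]]
```

Tilt is now about 58° with the foot on the desk. The grip is close to the top end but tight. I'll lift and re-measure.

Call:
send_rows(moves="40 0 0 0 0; 40 0 -5 0 0; 40 0 -15 0 0; 40 0 -25 0 0; 40 0 -30 0 0; 40 0 -25 0 0; 40 0 0 0 0")

```text
time_s: 26.5
position: [0.4875, 0.2752, 0.1943]
tcp_rot: [[0.249, 0.012, 0.969], [-0.969, 0.004, 0.249], [-0.001, -1.0, 0.013]]
force: [0.3, 0.0, -1.6]
opening: 0.618
```

Run:
```python
from h import *
s=corner();print(s['position'].round(4),s['force'].round(1),s['opening']*87)
s,Q=pts()
for lo,hi in((-4,6),(-26,-21)):
    q=Q[(Q[:,1]>lo)&(Q[:,1]<hi)];q=q[np.argsort(q[:,0])]
    print([tuple(v) for v in q[::max(1,len(q)//30)][:,[0,2]].round(0).astype(int).tolist()])
# side-camera: tilt in the tool frame and foot
c=capture('side');P=cloud(c);T=(P-s['position'])@s['tcp_rot']*1000;T=np.stack([T[...,2],-T[...,0],-T[...,1]],-1)
m=masks_of(c,'red_radio')[0];B=T[cv2.erode(m['region'].astype(np.uint8),np.ones((3,3)))>0];B=B[np.isfinite(B[:,0])]
print(m['bbox'],np.percentile(B,[1,50,99],axis=0).round(0).tolist())
rng=np.random.default_rng(0);best=None
for _ in range(400):
    a,b,d=B[rng.choice(len(B),3,False)];n=np.cross(b-a,d-a)
    if np.linalg.norm(n)<1: continue
    n/=np.linalg.norm(n);k=abs((B-a)@n)<1.8
    if abs(n[1])<.3 and (best is None or k.sum()>best.sum()):best=k
G=B[best];n=np.linalg.svd(G-G.mean(0),full_matrices=False)[2][2];n*=-np.sign(n[0]);print('face n',n.round(3),'tilt',np.degrees(np.arctan2(-n[0],n[2])).round(1),'cen',G.mean(0).round(1),'range',np.percentile(G,[1,99],axis=0).round(1).tolist())
goto((.6458,.0),.21,9.8)
```

```text
N 145 739 tilt face 60.4 tilt top 56.8
corner [11.9 -9.6 29.6]
[0.4875 0.2752 0.1943] [ 0.3  0.  -1.6] 53.785848877342154
[(-19, 20), (-17, 21), (-12, 28), (-11, 27), (-10, 29), (-10, 28), (-9, 28), (-8, 27), (-8, 28), (-7, 26), (-7, 25), (6, 18), (7, 19), (8, 17), (9, 15), (9, 18), (10, 17), (11, 16), (11, 16), (12, 15), (13, 14), (13, 13), (14, 13), (15, 14), (16, 13), (17, 13), (17, 12), (18, 11), (19, 11), (19, 8), (20, 11)]
[(-25, 8), (-12, 28), (-11, 28), (-10, 27), (-10, 27), (-9, 27), (-9, 26), (-8, 27), (-8, 26), (-7, 25), (-6, 28), (6, 18), (7, 18), (8, 18), (9, 18), (9, 16), (9, 14), (10, 19), (11, 18), (11, 15), (12, 13), (13, 14), (13, 14), (14, 14), (15, 13), (15, 13), (16, 14), (17, 13), (17, 11), (18, 8), (19, 10), (20, 10)]
[178.2, 246.8, 227.6, 306.3] [[-71.0, -21.0, -74.0], [-39.0, 9.0, -21.0], [1.0, 29.0, 26.0]]
face n [-0.86  -0.021  0.51 ] tilt 59.3 cen [-42.6   3.9 -20.3] range [[-71.1, -20.8, -67.3], [-14.4, 27.6, 25.6]]
t 26.7 pos [0.4823 0.2734 0.1878] yaw 14.39 F [ 1.   0.1 -2.2] op 53.7 -> turn 4.59 dx dy dz [297.2 -22.2 114.5]
```

Call:
send_rows(moves="40 0 -10 0 2.3; 40 0 -10 0 2.3; 40 20 -3 9 0; 40 30 -2 14 0; 40 30 0 14 0; 40 30 0 14 0; 40 30 0 14 0; 40 30 0 14 0; 40 30 0 14 0; 40 30 0 15 0; 40 24 0 13.5 0; 40 0 0 0 0; 40 0 0 0 0; 40 0 0 0 0")

```text
time_s: 27.87
position: [0.6446, 0.0444, 0.2118]
tcp_rot: [[0.17, -0.005, 0.986], [-0.986, 0.001, 0.17], [-0.002, -1.0, -0.005]]
force: [-0.1, -0.0, -2.5]
opening: 0.619
```

Run:
```python
from h import *
inbay('side','red_radio',1)
s=corner();print('TCP in bay',tobay(s['position'],1).round(1),s['force'].round(1),s['time_s']);goto((.6450,.0434),.167,9.8)
```

```text
side 0.68 face n [-1.     0.     0.019] lean err deg 1.1 cen [-40.2   5.3 154.1] y [-20.3  29.3] z [ 97.9  99.3 208.3 210.4] N 565 998
N 145 734 tilt face 60.4 tilt top 57.0
corner [ 11.7 -11.4  29.6]
TCP in bay [-14.1   1.9 191.4] [-0.4  0.2 -1.7] 27.9667
t 28.02 pos [0.645  0.0454 0.2133] yaw 9.87 F [-0.1 -0.5 -2.3] op 53.8 -> turn 0.07 dx dy dz [ 2.  46.3 -0.4]
```

Call:
send_rows(moves="40 2 15 -0.5 0; 40 0 15 0 0; 40 0 12 0 0; 40 0 4 0 0; 40 0 0 0 0; 40 0 6.9 -4 0; 40 0 6.9 -4 0; 40 0 6.9 -4 0; 40 0 0 0 0; 40 0 0 0 0")

```text
time_s: 28.85
position: [0.6339, 0.04, 0.1478]
tcp_rot: [[0.17, 0.0, 0.985], [-0.985, -0.0, 0.17], [0.0, -1.0, 0.0]]
force: [0.4, -0.1, -1.8]
opening: 0.615
```

Run:
```python
from h import *
inbay('side','red_radio',1)
s=corner();print('TCP in bay',tobay(s['position'],1).round(1),s['force'].round(1),s['time_s'])
```

```text
side 0.79 face n [-0.999 -0.002  0.052] lean err deg 3.0 cen [-19.4   3.8  96.1] y [-21.1  26. ] z [ 42.8  44.  148.7 149.8] N 472 813
N 450 712 tilt face 56.2 tilt top 56.0
corner [11.6 -8.9 30.2]
TCP in bay [  8.7  -1.5 128.9] [ 0.9  0.3 -2.7] 28.95
```

Call:
send_rows(moves="40 -1 6.4 -3.2 0; 40 0 6.9 -4 0; 40 0 3.5 -2 0; 40 0 0 0 0; 40 0 0 0 0")

```text
time_s: 29.42
position: [0.6244, 0.0395, 0.1298]
tcp_rot: [[0.17, -0.002, 0.985], [-0.985, 0.0, 0.17], [-0.001, -1.0, -0.002]]
force: [1.2, -0.5, -2.5]
opening: 0.617
```

Run:
```python
from h import *
inbay('side','red_radio',1)
s=corner();print('TCP in bay',tobay(s['position'],1).round(1),s['force'].round(1),s['time_s'])
```

```text
side 0.67 face n [-0.998  0.031  0.052] lean err deg 3.0 cen [-18.1   5.1  88.3] y [-18.7  27.6] z [ 42.9  45.4 128.5 129.6] N 343 634
N 722 706 tilt face 55.8 tilt top 56.8
corner [11.6 -8.1 30.2]
TCP in bay [  9.2  -0.5 109.8] [-0.4  0.2 -2.1] 29.5167
```

Call:
send_rows(moves="40 0 4.3 -2.6 0; 40 0 4.3 -2.6 0; 40 0 4.3 -2.6 0; 40 0 0 0 0; 40 0 0 0 0")

```text
time_s: 29.98
position: [0.6196, 0.0381, 0.1199]
tcp_rot: [[0.17, 0.006, 0.985], [-0.985, -0.0, 0.17], [0.001, -1.0, 0.006]]
force: [2.6, 1.9, 4.9]
opening: 0.62
```

Call:
send_rows(moves="40 0 2.6 -1.6 0; 40 0 2.6 -1.6 0; 40 0 0 0 0; 40 0 0 0 0")

```text
time_s: 30.32
position: [0.6198, 0.0382, 0.118]
tcp_rot: [[0.169, 0.014, 0.985], [-0.986, 0.001, 0.169], [0.002, -1.0, 0.014]]
force: [1.9, 2.0, 16.1]
opening: 0.618
```

Run:
```python
from h import *
inbay('side','red_radio',1)
s=corner();print('TCP in bay',tobay(s['position'],1).round(1),s['force'].round(1),s['time_s'])
```

```text
side 0.73 face n [-0.998 -0.009  0.058] lean err deg 3.3 cen [-16.7   3.   79.1] y [-20.9  26.6] z [ 40.2  41.2 116.4 117.7] N 331 611
N 709 713 tilt face 55.5 tilt top 55.2
corner [11.6 -6.1 30.5]
TCP in bay [10.9 -0.9 96.4] [ 2.2  3.5 17. ] 30.4167
```

Call:
send_rows(moves="40 -0.3 2.6 -1.6 0; 40 0 2.6 -1.6 0; 40 0 2.6 -1.6 0; 40 0 0 0 0; 40 0 0 0 0")

```text
time_s: 30.88
position: [0.6212, 0.0383, 0.1161]
tcp_rot: [[0.169, 0.03, 0.985], [-0.986, 0.001, 0.169], [0.004, -1.0, 0.029]]
force: [3.3, 6.3, 38.0]
opening: 0.618
```

Run:
```python
from h import *
inbay('side','red_radio',1)
s=corner();print('TCP in bay',tobay(s['position'],1).round(1),s['force'].round(1),s['time_s'])
```

```text
side 0.73 face n [-0.997 -0.009  0.078] lean err deg 4.5 cen [-15.6   2.4  80.5] y [-21.7  26.3] z [ 41.8  43.2 117.3 118. ] N 330 571
N 728 717 tilt face 54.0 tilt top 51.9
corner [-7.4  1.6 32. ]
TCP in bay [13.  -1.  95.5] [ 3.4  6.6 38.1] 30.9833
```

It hit a stiff stop at 38 N. I'll relieve, release, back off and measure both.

Call:
send_rows(moves="40 0 -6 3 0; 66 0 -2 1 0; 66 0 0 0 0; 66 0 0 0 0; 66 0 -15 0 0; 70 0 -30 0 0; 70 0 -40 0 0; 70 0 -10 -30 0; 70 0 0 -35 0; 70 0 0 0 0; 70 0 0 0 0")

```text
time_s: 31.95
position: [0.5452, 0.0268, 0.2061]
tcp_rot: [[0.169, -0.007, 0.986], [-0.986, 0.001, 0.169], [-0.002, -1.0, -0.007]]
force: [0.9, 0.1, 0.1]
opening: 0.802
```

Run:
```python
from h import *
s=read_state();print(s['time_s'],s['position'].round(3),s['force'].round(1))
inbay('side','red_radio',1);inbay('side','cream_radio',-1)
topend('red_radio',1);topend('cream_radio',-1)
c=capture('side');cv2.imwrite('pics/s5.png',cv2.resize(c['image'][130:290,180:400],(800,582)))
knob=tobay(np.zeros(3),1)
goto((.6309,.0266),.17)
```

```text
31.95 [0.545 0.027 0.206] [0.9 0.1 0.1]
side 0.71 face n [-0.997  0.005  0.073] lean err deg 4.2 cen [-15.9   4.7  79.9] y [-20.6  28. ] z [ 42.4  42.9 117.  118.2] N 325 665
side 0.86 face n [-0.997  0.017  0.076] lean err deg 4.4 cen [-16.1   4.6  76.2] y [-21.3  27.8] z [ 43.3  43.9 114.  116.4] N 245 523
top end z= [-6.40000e-02 -0.00000e+00  1.17069e+02] 1705 x [-11.9  17.2] y [-26.   26.5]
desk z 0.0011
top end z= [-4.90000e-02 -7.00000e-03  1.17168e+02] 1610 x [-11.9  17.5] y [-25.6  26.9]
desk z 0.0011
t 32.4 pos [0.5498 0.0267 0.2075] yaw 9.8 F [-0.2 -0.3  0.2] op 70.2 -> turn 0.0 dx dy dz [13.9 37.5 79.9]
```

View pics/s5.png

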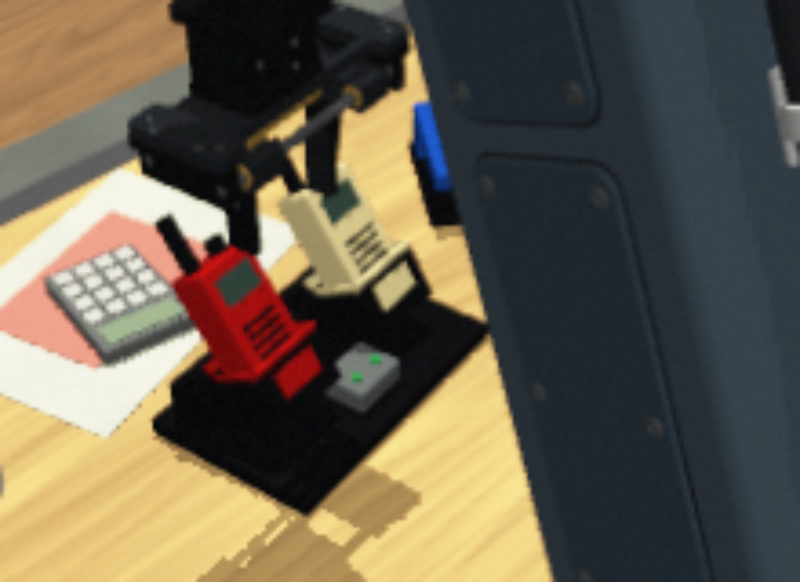

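Both top ends now read the same, 117.1 and 117.2 mm, although the carriages may have started at different heights. That means both are at the hard stop. I'll retreat and hand in.

Call:
send_rows(moves="70 0 -30 0 0; 70 0 -30 0 0; 70 0 0 0 0; 70 0 0 0 0")

```text
time_s: 32.73
position: [0.5509, 0.0266, 0.2697]
tcp_rot: [[0.17, 0.005, 0.985], [-0.985, -0.001, 0.17], [0.002, -1.0, 0.005]]
force: [-0.3, 0.1, -0.7]
opening: 0.807
```

Run:
```python
from h import *
s=read_state();print(s['time_s'],s['position'].round(3),s['force'].round(1))
c=capture('side');P=cloud(c)
inbay('side','red_radio',1);inbay('side','cream_radio',-1)
print(hand_in())
```

```text
32.7333 [0.551 0.027 0.27 ] [-0.3  0.1 -0.7]
side 0.86 face n [-0.996  0.015  0.092] lean err deg 5.3 cen [-16.1   3.7  79.7] y [-21.2  27.6] z [ 42.2  43.9 116.7 118.2] N 337 705
side 0.92 face n [-0.997 -0.015  0.069] lean err deg 4.0 cen [-16.    2.9  79.5] y [-23.4  27.1] z [ 41.6  42.1 116.9 117.7] N 276 616
the job is handed in; nothing more can be done
None
```

Both radios are in their own pockets, foot down and face to the open front, and I handed the job in at about 33 s of the 58 s allowed. `hand_in()` gives no verdict, so what follows is from my own last checks.

**How it was done:** The tool can only turn about vertical. I gripped each radio near its top end and relaxed the fingers slightly so the foot swung down to about 60°. Then I re-tightened, inserted it and pushed along the pocket axis until a stiff stop.

| Last check | Red | Cream |
|---|---|---|
| Push force at the stop | 38 N | about 30 N, then about 31 N from above on the knob with no further travel |
| Top-end height above the pocket floor (115 mm is fully home) | 117.1 mm | 117.2 mm |
| Lean from the pocket axis (limit 8.6°) | 4–5° | about 4° |
| Centre offset from the pocket axis (limit 8 mm) | about 2–3 mm | about 2–3 mm |

- **Height:** the wrist camera read about 1 mm high, so both feet are estimated at about 1 mm above the floor. That is within the 3 mm limit but not directly measured.
- **Offsets:** the side camera's sideways readings were about 3 mm off against the charger itself, so I relied on the wrist camera and tool position there.
- **Slips on the way:** the cream radio dropped a couple of centimetres flat onto the desk once and was regripped. The red radio slid several millimetres in the fingers but was carried safely.
- **Bystanders:** the arm was kept clear of the mug, stapler and calculator, and no contact showed up. I did not re-measure their positions at the end.

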